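# Put the game counters away and lock the port cap

## Task

Put away the wooden game counters. Push down the cap in the raised board's port, turn it a quarter turn anticlockwise (seen from above) to free it, and stand it on the cork mat; then hold the wooden block and wipe every counter along both lanes into the round port, pushing them only with the block and not with the fingers, and lay the block flat in the shallow metal tray when you have finished with it. Once all the counters are down in the store box, put the cap back: lugs into the notches, push down against the spring, and a quarter turn clockwise as far as it goes, so that it stays locked when you let go. Leave the glue jar, the drink can and the tape roll where they are.

Things in the scene. Friction and masses are not known exactly. Their poses are not given: they have to be found in the camera images.
- board: Fixed raised plywood board, 124 mm (its x) by 360 mm (its y), origin at the centre of its underside, deck top 60 mm higher. A round port is in its middle; a lane runs along its y on either side of it. Below the port is a store box (floor 4 mm up).
- port (a point): Centre of the port at deck level, axes as the board's. Round hole of radius 42 mm in a grey ring flush with the deck. The ring is 8 mm thick round the board's +y and -y sides (locking recess), 13 mm on the clockwise way there from each notch. Solid stops block anticlockwise turning from the notches, and clockwise turning beyond about 93 degrees.
- notch (a point): One of the port's two notches for the cap's lugs, at deck level 48 mm from the port centre towards the board's +x; the other one lies towards -x. Each is 27 mm wide and reaches 54 mm from the port centre.
- lane_a (a point): Point on the deck on the middle line of the +y lane, 145 mm from the port centre, behind all counters. Lanes are 82 mm wide between wooden guides that stand 10 mm above the deck, 58 to 178 mm from the port centre; nearer the port, low kerbs (4 mm) go on in the same line as far as the notches. Outer ends are open, at 180 mm. Counters start 55 to 117 mm from the port centre (their edges included).
- lane_b (a point): The same point in the -y lane.
- plunger (a joint): Thin spring plunger (12 mm thick, round top 6 mm below the deck) upright in the middle of the port; the cap pushes it down. 0.008 m when up, 0 under the locked cap, -0.010 m at its lowest. It pushes up with 3.6 N when up and 0.45 N more for each mm down.
- cap: Loose grey bayonet cap, about 0.15 kg, origin at the centre of its underside. Skirt of 80 mm diameter, 25 mm high, then a flange of 108 mm diameter from 25 to 31 mm up. With lugs in the notches it rests on the plunger, origin 54 mm above the board's; flange pressed on the kerbs: 39 mm; turns freely below 40.5 mm; let go when locked it rises to 46 mm. It starts locked, its x along the board's y.
- cap_grip (a point): On the cap's axis, 52 mm above its origin, in the black grip bar: along the cap's x, 70 mm long, 16 mm wide, from 31 to 63 mm above the cap's origin.
- cap_lug (a point): On top of one of the cap's two steel lugs, 46 mm from the axis along the cap's +x (the other along -x). Lugs are 22 mm wide, 6 mm high, at the foot of the skirt, tips 52 mm from the axis.
- block: Loose wooden scraper block, 45 mm (its x) by 75 mm (its y) by 30 mm high, about 0.11 kg, origin at the centre of its underside. With its y across a lane it nearly fills the lane. At the start it lies on the table.
- mat: Fixed square cork mat on the table, 120 x 120 x 5 mm, origin at the centre of its underside.
- tray: Fixed shallow metal tray on the table, outside 90 mm (its x) by 125 mm (its y) by 14 mm high, walls 4 mm, inner floor 4 mm above its origin (centre of its underside).
- counter_1: Wooden game counter, a disc of 22 mm diameter and 7 mm height, 12 g, origin at the centre of its underside; at the start flat on the deck in one of the lanes. May be absent.
- counter_2: Wooden game counter, a disc of 22 mm diameter and 7 mm height, 12 g, origin at the centre of its underside; at the start flat on the deck in one of the lanes. May be absent.
- counter_3: Wooden game counter, a disc of 22 mm diameter and 7 mm height, 12 g, origin at the centre of its underside; at the start flat on the deck in one of the lanes. May be absent.
- counter_4: Wooden game counter, a disc of 22 mm diameter and 7 mm height, 12 g, origin at the centre of its underside; at the start flat on the deck in one of the lanes. May be absent.
- counter_5: Wooden game counter, a disc of 22 mm diameter and 7 mm height, 12 g, origin at the centre of its underside; at the start flat on the deck in one of the lanes. May be absent.
- counter_6: Wooden game counter, a disc of 22 mm diameter and 7 mm height, 12 g, origin at the centre of its underside; at the start flat on the deck in one of the lanes. May be absent.
- counter_7: Wooden game counter, a disc of 22 mm diameter and 7 mm height, 12 g, origin at the centre of its underside; at the start flat on the deck in one of the lanes. May be absent.
- counter_8: Wooden game counter, a disc of 22 mm diameter and 7 mm height, 12 g, origin at the centre of its underside; at the start flat on the deck in one of the lanes. May be absent.
- glue_jar: Bystander: cream jar with a lid, 56 mm diameter, 70 mm high, on the table; origin under its centre.
- drink_can: Bystander: drink can, 53 mm diameter, 134 mm high, on the table; origin under its centre.
- tape_roll: Bystander: roll of masking tape lying flat, 104 mm diameter, 25 mm high; origin under its centre.

How it is judged:
By the outcome, as a careful person would: the job done as asked, in the order asked, and still so for the second after the job is handed in, with the robot touching nothing.
Of counter_1, counter_2, counter_3, counter_4, counter_5, counter_6, counter_7, counter_8 only 4 to 8 are there at a start; the rules pass over those that are not, and their reading is None.
At some moment in a run one of block, cap may be knocked a few centimetres aside while the robot is not near it.
Once in a run the grip may slacken for a moment while it holds something.
It also fails if it takes over 200 s, if anything falls off the work surface, if the arm or the gripper's body presses on something with over 40 N, if the wrist force passes 120 N, or if a joint passes its speed limit or range.

## Robot

A 6-joint arm with a two-finger parallel gripper is mounted at the origin on a cart in front of the work surface, level with it; the furniture and walls round the work are solid. World frame = base frame: x ahead of the robot, y to its left, z up, the work surface at z = 0. Lengths are in m, angles in rad, forces in N, time in s.
With the tool pointing down it reaches from about 0.3 to 1 m from the base axis. Payload 5.1 kg.
Tool frame: the origin (TCP) lies at the very end of the fingers, on their centre line; the grasp point (between the pads) lies robot.pinch_z behind it (robot.pinch_z is the distance from the TCP to the grasp point, in m); z points along the fingers, y is the line along which they close (so a half turn about z gives the same grasp; the last joint's range is limited). The gripper opens to 95 mm and grips with 3 to 60 N. Pads are 20 mm wide; open, the fingers measure 119 mm over their backs; the gripper's body (75 mm by 180 mm) begins 59 mm behind the grasp point.
Start: joints at [-1.394, 0.124, 1.65, -0, 1.367, -0.083], TCP at [0.167, -0.628, 0.187] pointing down, gripper open.
Joint ranges: [-2.61, 2.61], [-1.02, 2.33], [0.03, 2.71], [-1.35, 4.49], [0.32, 2.68], [-2.91, 2.91]. Speed limits (rad/s): [2.57, 2.57, 3.14, 3.14, 3.14, 3.14].

## Interface

Orientations are given as a unit quaternion [x, y, z, w].
In Python, from plant import telemetry, viewer, robot gives the robot as it stands.
- The arm moves only by the tool drive_tool, never from a script. Its argument "commands" is a list of rows, each an object with "angular": the turn, a rotation vector about the tool's x, y, z normalised to -1 to 1, where 1 is 60 degrees, a list of three; "slide": the shift along the tool's x, y, z normalised to -1 to 1, where 1 is 100 mm, a list of three; "grip": the opening, from 0 (shut) to 1 (fully open). In form: [{"angular": [wx, wy, wz], "slide": [dx, dy, dz], "grip": grip}, ...]. A call has 1 to 5 rows; each row is the pose to reach, as a shift and turn from the pose commanded when the call began, along the tool's axes at that moment; what a row does not reach only later rows make up. A row lasts 1/8 s, in which the tool goes at most 62.5 mm and 10.7 degrees, less where a joint would pass 70% of its speed; a pose out of reach is approached as far as the arm can. A call with a number of a shift or a turn outside -1 to 1 is refused whole. A call with a gripper value outside its range is refused whole. The fingers move at their own pace and stop on an object; "grip_force" is the grip in N (left out, the last holds). Time passes only in rows, so rows that repeat a pose let the fingers close. It gives the time, the measured TCP pose, the force, the opening and the grip force at its end, in the units of the state.
- telemetry.get_state(): the state, without advancing time (a new reading comes with each control period).
- viewer.grab_frame(name): name is "side" or "top" or "wrist"; returns a dict with "pixels" (384x512x3 uint8, red, green, blue), "z_map" (384x512 float32, m along the optical axis (not along the pixel's ray), 0 where there is no reading), "fx", "fy", "cx", "cy" (pixels), "R" (3x3) and "t" (3): a world point X has camera coordinates R X + t; the wrist camera has in their place "hand_eye" (4x4, takes a point from camera to tool coordinates, whose origin is the TCP and whose axes are the flange's). Camera axes: x right, y down, z forward; pixel columns grow to the right and rows downward; lengths in m; the calibration is good to about 2 mm. A picture is of the moment at which its call begins: read the wrist's pose just before it.
- robot.close_job(): hands the job in; it is judged then, once.
The state is a dict: "time_s": time; "joint_pos": joint angles; "joint_velocities": joint speeds; "joint_efforts": joint torques, N m; "eef_pos": TCP position; "orientation": TCP orientation; "force": force on the tool from outside, world axes, zero at the start; "torque": the same for the moment, N m; "grip_width": opening from 0.0 (shut) to 1.0 (fully open); "grasp_force": force on a finger pad.
Only numpy, scipy, OpenCV 4.12 (cv2) and the standard library are available. Lean on these libraries where they do the work, as an engineer would, in place of code of your own. Each camera call takes 0.05 s, during which the arm holds its last target. There are 200 camera calls.

## Working session

There is one attempt and no reset: what is moved stays moved. The work goes in short steps, Python scripts to look and compute and a tool call to move; the robot and the scene stay as the last step left them, time stands still between calls to the robot, and variables do not carry over. Pictures are saved under pics/ and viewed, at most 14 in all, crops included, and the job is handed in when it is done.

Besides the shell and the picture viewer there is one more tool, called after "Call:" by a JSON object that holds its "op" and its "data". drive_tool: Moves the arm, as the interface text tells. Its arguments: {"type":"object","properties":{"commands":{"type":"array"},"grip_force":{"type":"number"}},"required":["commands"]}

```bash
ls; mkdir -p pics; cat > h.py <<'E'
import numpy as np, cv2
from plant import telemetry, viewer, robot
from scipy.spatial.transform import Rotation as Ro
def st():
    return telemetry.get_state()
def grab(n):
    s=st(); f=viewer.grab_frame(n)
    if n=="wrist":
        T=np.eye(4);T[:3,:3]=Ro.from_quat(s["orientation"]).as_matrix();T[:3,3]=s["eef_pos"]
        C=T@np.array(f["hand_eye"])
    else:
        R=np.array(f["R"]);C=np.eye(4);C[:3,:3]=R.T;C[:3,3]=-R.T@np.array(f["t"])
    f["C"]=C; return f
def cloud(f):
    z=f["z_map"]; v,u=np.mgrid[:z.shape[0],:z.shape[1]]
    P=np.stack([(u-f["cx"])/f["fx"]*z,(v-f["cy"])/f["fy"]*z,z],-1)
    W=P@f["C"][:3,:3].T+f["C"][:3,3]; W[z==0]=np.nan; return W
def plane(f,u,v,z):
    d=f["C"][:3,:3]@np.array([(u-f["cx"])/f["fx"],(v-f["cy"])/f["fy"],1]);o=f["C"][:3,3]
    return o+d*(z-o[2])/d[2]
def save(f,name,crop=None,s=1):
    im=f["pixels"][...,::-1]
    if crop: a,b,c,d=crop; im=im[b:d,a:c]
    cv2.imwrite("pics/"+name,cv2.resize(im,None,fx=s,fy=s,interpolation=cv2.INTER_CUBIC))
E
python3 - <<'E'
from h import *
f=grab("top");save(f,"top1.png",s=1.5)
np.savez("top1.npz",W=cloud(f))
print(f["C"],f["fx"],st(),robot.pinch_z)
f=grab("side");save(f,"side1.png",s=1.5)
E
```

```text
pics
[[-4.22508982e-04 -9.86437155e-01  1.64138845e-01  4.19627181e-01]
 [-9.99929581e-01  2.36339891e-03  1.16295766e-02 -1.62618511e-02]
 [-1.18597720e-02 -1.64122373e-01 -9.86368690e-01  1.07792480e+00]
 [ 0.00000000e+00  0.00000000e+00  0.00000000e+00  1.00000000e+00]] 383.19345591647436 {'time_s': 0.05, 'joint_pos': array([-1.39357409e+00,  1.24456906e-01,  1.65164247e+00, -4.04598334e-05,
        1.36751044e+00, -8.26115568e-02]), 'joint_velocities': array([ 7.42640168e-04, -1.12565961e-03,  8.69371726e-05, -5.76741866e-04,
       -8.14457671e-04, -2.80790554e-04]), 'joint_efforts': array([ 3.65500882e-04, -4.19168830e+01, -3.61383426e+01,  7.79407122e-02,
        4.63451492e-02, -6.93068182e-05]), 'eef_pos': array([ 0.16682812, -0.62751171,  0.18563694]), 'orientation': array([ 9.91571627e-01,  1.29555743e-01, -6.74805549e-05, -1.00651639e-03]), 'force': array([-0.40074074,  0.89146226,  0.29146188]), 'torque': array([-0.01063923,  0.04339436, -0.0074839 ]), 'grasp_force': 0.0, 'grip_width': 0.9967057556760971} 0.0188
```

View pics/top1.png

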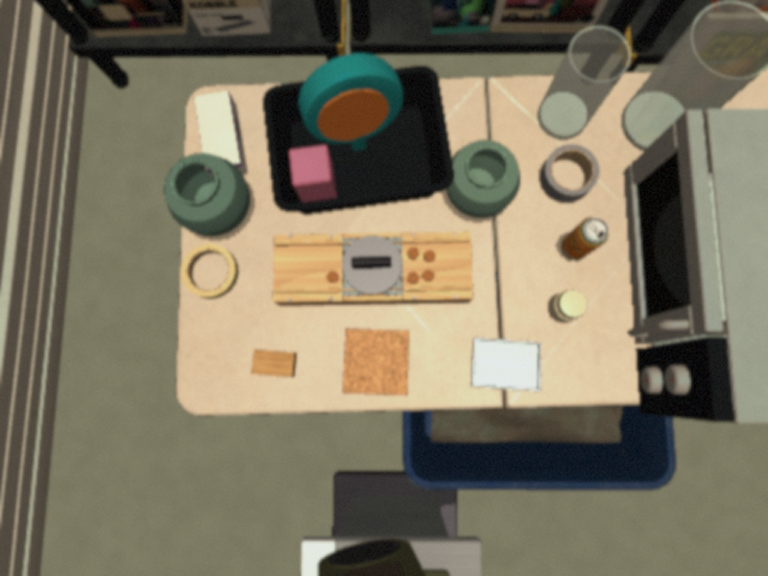

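View pics/side1.png

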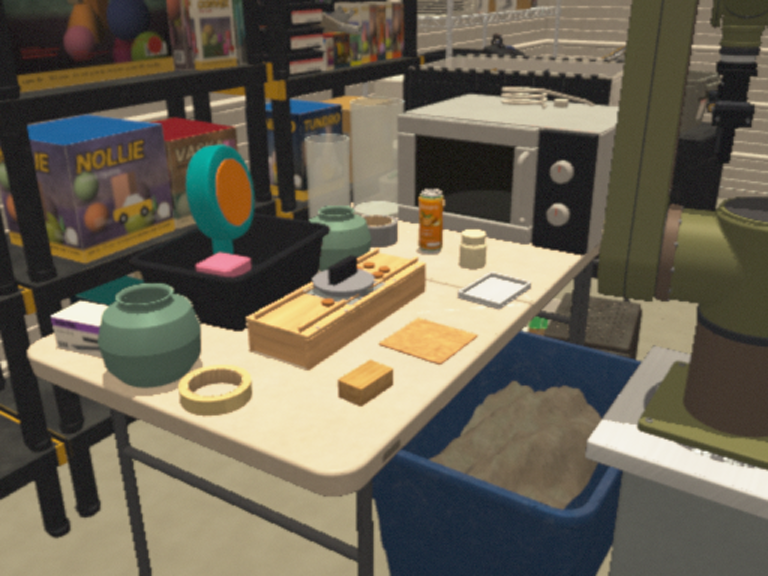

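```bash
python3 - <<'E'
from h import *
f=grab("top");W=cloud(f);im=f["pixels"].astype(int)
def p(u,v,z): return plane(f,u/1.5,v/1.5,z).round(3)
def c(u,v): return np.nanmedian(W[int(v/1.5)-1:int(v/1.5)+2,int(u/1.5)-1:int(u/1.5)+2].reshape(-1,3),0).round(3)
for n,u,v in [("table",430,340),("deckL",310,270),("deckR",450,270),("ring",372,290),("flangetop",372,245),("bar",372,262),("block",273,362),("mat",376,360),("tray",505,363),("jar",571,305),("can",597,232),("paddle",350,65),("vaseR",480,150),("binfront",360,205),("pink",310,170),("vaseL",200,180),("mw",700,320)]: print(n,c(u,v))
print("binmax z",np.nanmax(W[:140,170:310,2]))
# rect fits
def rect(mask,z,name):
    k=cv2.morphologyEx(mask.astype(np.uint8),cv2.MORPH_OPEN,np.ones((3,3)))
    n,l,s,_=cv2.connectedComponentsWithStats(k);
    i=1+s[1:,4].argmax();v,u=np.where(l==i)
    P=np.array([plane(f,a,b,z)[:2] for a,b in zip(u,v)],np.float32)*1000
    print(name,cv2.minAreaRect(P))
H=W[...,2];H0=np.nan_to_num(H)
X,Y=W[...,0],W[...,1]
reg=lambda a,b,c_,d:np.pad(np.ones((d//3*2-b//3*2,c_//3*2-a//3*2)),((b//3*2,384-d//3*2),(a//3*2,512-c_//3*2)))>0
rect(reg(255,222,490,318)&(H0>.045)&(H0<.09),.06,"board")
rect(reg(230,330,315,390)&(H0>.02),.03,"block")
rect(reg(333,318,420,405)&(im[...,0]-im[...,2]>70),.005,"mat")
rect(reg(455,330,555,400)&(H0>.006),.014,"tray")
rect(reg(340,250,400,275)&(H0>.1),.115,"bar?")
rect(reg(340,230,405,300)&(abs(H0-.077)<.006),.077,"flange")
s=(abs(X-.6)<.2)
E
```

```text
table [ 0.505 -0.072 -0.001]
deckL [0.625 0.146 0.061]
deckR [ 0.625 -0.108  0.06 ]
ring [0.586 0.032 0.078]
flangetop [0.668 0.032 0.077]
bar [0.631 0.03  0.109]
block [0.462 0.213 0.03 ]
mat [0.466 0.029 0.005]
tray [ 0.46  -0.21   0.004]
jar [ 0.56  -0.317  0.07 ]
can [ 0.676 -0.35   0.132]
paddle [0.894 0.057 0.284]
vaseR [ 0.831 -0.162  0.117]
binfront [0.755 0.055 0.042]
pink [0.797 0.143 0.11 ]
vaseL [0.811 0.368 0.022]
mw [ 0.512 -0.445  0.255]
binmax z 0.2889318038006671
board ((631.0663452148438, 32.894317626953125), (126.10271453857422, 359.2893981933594), 0.9288334846496582)
block ((459.5957946777344, 213.33270263671875), (76.16465759277344, 44.73899459838867), 85.2773666381836)
mat ((463.8143005371094, 28.401912689208984), (122.0360107421875, 121.70230102539062), 89.71934509277344)Traceback (most recent call last):
  File "<stdin>", line 20, in <module>
  File "<stdin>", line 11, in rect
ValueError: attempt to get argmax of an empty sequence
```

Call:
{"op": "drive_tool", "data": {"commands": [{"angular": [0,0,-0.17],"slide": [0.1,-0.4,-0.5],"grip": 1},{"angular": [0,0,-0.34],"slide": [0.23,-0.87,-1],"grip": 1},{"angular": [0,0,-0.51],"slide": [0.23,-0.87,-1],"grip": 1},{"angular": [0,0,-0.68],"slide": [0.23,-0.87,-1],"grip": 1},{"angular": [0,0,-0.85],"slide": [0.23,-0.87,-1],"grip": 1}]}}

```text
time_s: 0.78
eef_pos: [0.1669, -0.5379, 0.2869]
orientation: [0.838, 0.546, -0.0, 0.0]
force: [-0.2, -1.6, -0.7]
grip_width: 1.0
grasp_force: 0.0
```

Call:
{"op": "drive_tool", "data": {"commands": [{"angular": [0,0,-0.17],"slide": [0.46,-0.19,0],"grip": 1},{"angular": [0,0,-0.34],"slide": [0.92,-0.38,0],"grip": 1},{"angular": [0,0,-0.418],"slide": [0.92,-0.38,0],"grip": 1}]}}

```text
time_s: 1.15
eef_pos: [0.1699, -0.4363, 0.2867]
orientation: [0.699, 0.715, -0.0, 0.0]
force: [-0.1, -0.4, 0.3]
grip_width: 1.001
grasp_force: 0.0
```

Call:
{"op": "drive_tool", "data": {"commands": [{"angular": [0,0,0],"slide": [0.5,0.5,0],"grip": 1},{"angular": [0,0,0],"slide": [1,1,0],"grip": 1},{"angular": [0,0,0],"slide": [1,1,0],"grip": 1},{"angular": [0,0,0],"slide": [1,1,0],"grip": 1}]}}

```text
time_s: 1.65
eef_pos: [0.2683, -0.3367, 0.2868]
orientation: [0.7, 0.714, -0.0, 0.0]
force: [0.7, 0.0, -0.3]
grip_width: 0.998
grasp_force: 0.0
```

Call:
{"op": "drive_tool", "data": {"commands": [{"angular": [0,0,0],"slide": [0.5,0.5,0],"grip": 1},{"angular": [0,0,0],"slide": [1,1,0],"grip": 1},{"angular": [0,0,0],"slide": [1,1,0],"grip": 1},{"angular": [0,0,0],"slide": [1,1,0],"grip": 1}]}}

```text
time_s: 2.15
eef_pos: [0.3663, -0.2359, 0.2865]
orientation: [0.701, 0.713, -0.0, -0.0]
force: [0.8, 0.9, -0.6]
grip_width: 0.998
grasp_force: 0.0
```

Call:
{"op": "drive_tool", "data": {"commands": [{"angular": [0,0,0],"slide": [0.5,0.5,0],"grip": 1},{"angular": [0,0,0],"slide": [1,1,0],"grip": 1},{"angular": [0,0,0],"slide": [1,1,0],"grip": 1},{"angular": [0,0,0],"slide": [1,1,0],"grip": 1}]}}

```text
time_s: 2.65
eef_pos: [0.4643, -0.1348, 0.2864]
orientation: [0.701, 0.713, -0.001, -0.0]
force: [-0.4, -0.6, 0.1]
grip_width: 1.001
grasp_force: 0.0
```

```bash
cat >> h.py <<'E'
def angz(s=None):
    R=Ro.from_quat((s or st())["orientation"]).as_matrix(); return np.degrees(np.arctan2(R[1,0],R[0,0]))
def to(x,y,z,a=None):
    "slide (units) and angular z to reach TCP x,y,z, tool-x angle a (deg), keeping tool down"
    s=st();R=Ro.from_quat(s["orientation"]).as_matrix()
    sl=R.T@(np.array([x,y,z])-s["eef_pos"])*10
    if a is None:a=angz(s)
    T=Ro.from_euler("z",a,degrees=True).as_matrix()@np.diag([1,-1,-1])
    w=Ro.from_matrix(R.T@T).as_rotvec()/np.radians(60)
    print("slide",sl.round(3),"ang",w.round(3),"now",s["eef_pos"].round(4),"a",round(angz(s),2))
E
python3 - <<'E'
from h import *
f=grab("wrist");save(f,"w1.png",s=1.5)
W=cloud(f);print(f["C"].round(3),f["fx"])
to(.631,.033,.2,90.93)
E
```

```text
[[ 1.     0.018  0.004  0.464]
 [ 0.018 -0.959 -0.283 -0.055]
 [-0.001  0.283 -0.959  0.485]
 [ 0.     0.     0.     1.   ]] 310.64452595727573
slide [1.657 1.697 0.863] ang [-0.001  0.001 -0.001] now [ 0.464  -0.1352  0.2866] a 90.88
```

View pics/w1.png

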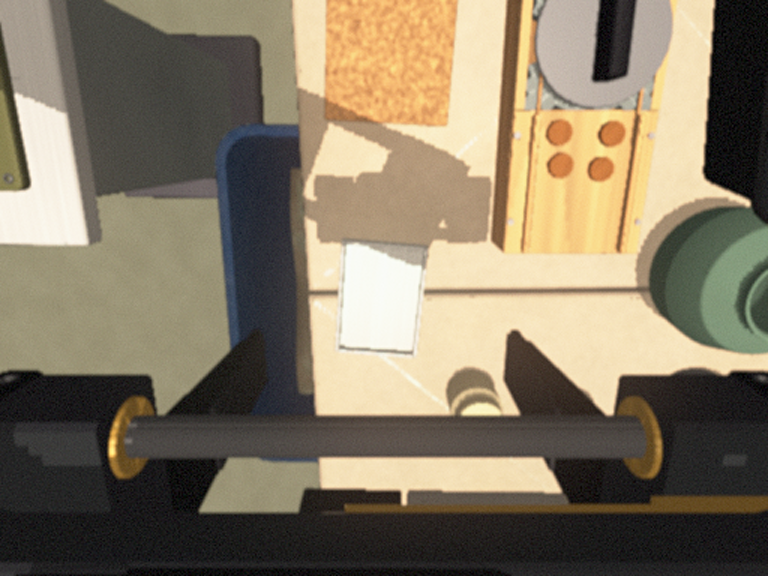

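```bash
python3 - <<'E'
from h import *
f=grab("wrist")
P=np.array([plane(f,u/1.5,v/1.5,.014)[:2]*1000 for u,v in [(342,240),(427,243),(414,354),(338,350)]],np.float32)
print(P,P.mean(0),cv2.minAreaRect(P))
to(.625,-.045,.23,90.93)
E
```

```text
[[ 421.20865 -147.83037]
 [ 508.56308 -149.4642 ]
 [ 499.52585 -274.10428]
 [ 415.69208 -270.75024]] [ 461.24744 -210.53726] ((462.1275329589844, -210.10720825195312), (125.32788848876953, 87.33984375), 87.43031311035156)
slide [0.88  1.625 0.566] ang [-0.001  0.001 -0.001] now [ 0.4638 -0.1354  0.2867] a 90.84
```

Call:
{"op": "drive_tool", "data": {"commands": [{"angular": [0,0,0],"slide": [0.4,0.5,0],"grip": 1},{"angular": [0,0,0],"slide": [0.8,1,0.2],"grip": 1},{"angular": [0,0,0],"slide": [0.8,1,0.5],"grip": 1},{"angular": [0,0,0],"slide": [0.8,1,0.5],"grip": 1}]}}

```text
time_s: 3.25
eef_pos: [0.5612, -0.053, 0.2336]
orientation: [0.702, 0.713, -0.002, -0.003]
force: [0.2, 0.3, 0.1]
grip_width: 0.996
grasp_force: 0.0
```

Call:
{"op": "drive_tool", "data": {"commands": [{"angular": [0,0,0],"slide": [0.1,0.6,0],"grip": 1},{"angular": [0,0,0],"slide": [0.1,0.6,0],"grip": 1},{"angular": [0,0,0],"slide": [0.1,0.6,0],"grip": 1}]}}

```text
time_s: 3.62
eef_pos: [0.6229, -0.0426, 0.2384]
orientation: [0.702, 0.712, 0.0, 0.001]
force: [0.6, -0.5, 0.7]
grip_width: 1.001
grasp_force: 0.0
```

```bash
python3 - <<'E'
from h import *
f=grab("wrist");save(f,"w2.png",s=1.5)
W=cloud(f);np.save("w2.npy",W)
import pickle;pickle.dump({k:f[k] for k in("C","fx","fy","cx","cy","pixels","z_map")},open("w2.pkl","wb"))
H=np.nan_to_num(W[...,2]);X=np.nan_to_num(W[...,0]);Y=np.nan_to_num(W[...,1])
m=(abs(H-.107)<.01)&(abs(X-.631)<.05)&(abs(Y-.033)<.05)
print(m.sum(),cv2.minAreaRect((W[m][:,:2]*1000).astype(np.float32)),np.median(H[m]))
m=(abs(H-.077)<.004)&(abs(X-.631)<.07)&(abs(Y-.033)<.07)
Q=(W[m][:,:2]*1000).astype(np.float32)
print(m.sum(),cv2.minEnclosingCircle(Q),np.median(H[m]))
to(.631,.033,.0792,90.93)
E
```

```text
1082 ((634.3081665039062, 33.38644790649414), (15.18559455871582, 69.07391357421875), 1.9743633270263672) 0.10954972852428874
6421 ((642.5608520507812, 44.77701187133789), 67.379638671875) 0.07776944183638451
slide [0.753 0.09  1.595] ang [ 0.002  0.001 -0.001] now [ 0.6228 -0.0424  0.2388] a 90.87
```

View pics/w2.png

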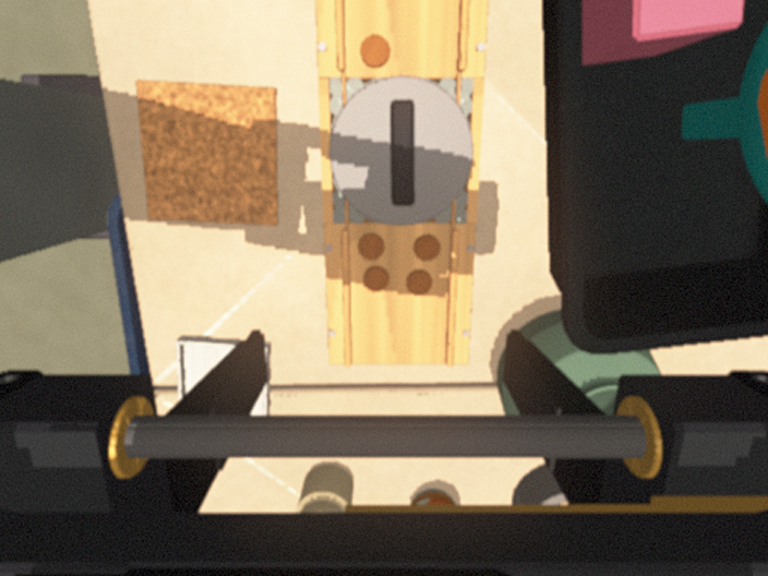

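```bash
python3 - <<'E'
from h import *
W=np.load("w2.npy");H=np.nan_to_num(W[...,2]);X=np.nan_to_num(W[...,0]);Y=np.nan_to_num(W[...,1])
m=((H>.055)&(H<.075)&(abs(X-.631)<.08)&(Y>-.16)&(Y<.17))
# board edges by rows
L=[];R=[]
for y0 in np.arange(-.14,.12,.005):
    k=m&(abs(Y-y0)<.003)
    if k.sum()>20: L.append((y0,X[k].min()));R.append((y0,X[k].max()))
for E in(L,R):
    E=np.array(E);p=np.polyfit(E[:,0],E[:,1],1);r=E[:,1]-np.polyval(p,E[:,0]);g=abs(r)<.003;p=np.polyfit(E[g,0],E[g,1],1);print(p,np.degrees(np.arctan(-p[0])),np.polyval(p,.033),g.sum(),len(g))
import pickle;f=pickle.load(open("w2.pkl","rb"))
# flange outline from picture: left 331 right 472 top 76 bottom 222 (x1.5)
for u,v in[(331,150),(472,150),(402,76),(402,223),(402,100),(402,205)]:print(plane(f,u/1.5,v/1.5,.077 if v not in(100,205) else .109).round(4))
k=[(371,246),(427,247),(376,278),(419,282),(375,50)]
for u,v in k:print("counter",plane(f,u/1.5,v/1.5,.067).round(4))
to(.6325,.033,.15,91.3)
E
```

```text
[-0.01737993  0.57378798] 0.9956963457054662 0.5732144395877672 52 52
[-0.01471885  0.6969151 ] 0.8432668727307993 0.6964293747134844 52 52
[0.583  0.0343 0.077 ]
[0.6878 0.0361 0.077 ]
[0.6344 0.0858 0.077 ]
[ 0.6373 -0.0192  0.077 ]
[0.6337 0.0669 0.109 ]
[ 0.6356 -0.0016  0.109 ]
counter [ 0.6131 -0.0399  0.067 ]
counter [ 0.6584 -0.0399  0.067 ]
counter [ 0.6175 -0.0667  0.067 ]
counter [ 0.6531 -0.0695  0.067 ]
counter [0.6148 0.1041 0.067 ]
slide [0.753 0.107 0.887] ang [ 0.002  0.001 -0.007] now [ 0.6228 -0.0424  0.2388] a 90.87
```

Call:
{"op": "drive_tool", "data": {"commands": [{"angular": [0,0,0],"slide": [0.4,0.117,0],"grip": 1},{"angular": [0,0,0],"slide": [0.753,0.117,0.4],"grip": 1},{"angular": [0,0,0],"slide": [0.753,0.117,0.887],"grip": 1},{"angular": [0,0,0],"slide": [0.753,0.117,0.887],"grip": 0.6}]}}

```text
time_s: 4.18
eef_pos: [0.6298, 0.0342, 0.1449]
orientation: [0.701, 0.713, -0.003, -0.003]
force: [1.5, -0.5, 0.0]
grip_width: 0.942
grasp_force: 0.0
```

Call:
{"op": "drive_tool", "data": {"commands": [{"angular": [0,0,0],"slide": [0,0,0.3],"grip": 0.5},{"angular": [0,0,0],"slide": [0,0,0.6],"grip": 0.45},{"angular": [0,0,0],"slide": [0,0,0.7],"grip": 0.45},{"angular": [0,0,0],"slide": [0,0,0.7],"grip": 0.45}]}}

```text
time_s: 4.68
eef_pos: [0.6342, 0.0339, 0.08]
orientation: [0.701, 0.713, 0.001, 0.001]
force: [0.3, -0.4, 0.8]
grip_width: 0.531
grasp_force: 0.0
```

```bash
python3 - <<'E'
from h import *
to(.6335,.033,.0795,90.93);s=st();print(s["force"],s["torque"],s["joint_pos"])
E
```

```text
slide [-0.009 -0.007  0.005] ang [ 0.002  0.    -0.   ] now [0.6342 0.0339 0.08  ] a 90.92
[ 0.29304761 -0.40729465  0.84717733] [-0.07621989 -0.1483123   0.02796107] [-3.11052137e-02  1.76648750e-01  1.77747897e+00 -1.98144170e-05
  1.18561560e+00 -4.71493650e-02]
```

Call:
{"op": "drive_tool", "data": {"commands": [{"angular": [0,0,0],"slide": [0,0,0],"grip": 0.3},{"angular": [0,0,0],"slide": [0,0,0],"grip": 0.2},{"angular": [0,0,0],"slide": [0,0,0],"grip": 0.1},{"angular": [0,0,0],"slide": [0,0,0],"grip": 0.1},{"angular": [0,0,0],"slide": [0,0,0],"grip": 0.1}], "grip_force": 45}}

```text
time_s: 5.3
eef_pos: [0.6338, 0.0345, 0.0787]
orientation: [0.701, 0.713, 0.0, 0.0]
force: [-1.0, 0.1, 2.2]
grip_width: 0.155
grasp_force: 45.0
```

Call:
{"op": "drive_tool", "data": {"commands": [{"angular": [0,0,0],"slide": [0,0,0],"grip": 0.1}]}}

```text
time_s: 5.42
eef_pos: [0.6338, 0.0345, 0.0787]
orientation: [0.701, 0.713, 0.0, 0.0]
force: [0.1, 0.5, 2.9]
grip_width: 0.155
grasp_force: 45.0
```

Call:
{"op": "drive_tool", "data": {"commands": [{"angular": [0,0,0],"slide": [0,0,0.03],"grip": 0.1},{"angular": [0,0,0],"slide": [0,0,0.055],"grip": 0.1},{"angular": [0,0,0],"slide": [0,0,0.067],"grip": 0.1},{"angular": [0,0,0],"slide": [0,0,0.067],"grip": 0.1}]}}

```text
time_s: 5.92
eef_pos: [0.6345, 0.0345, 0.0732]
orientation: [0.701, 0.713, 0.001, 0.001]
force: [-1.2, -0.5, 7.6]
grip_width: 0.154
grasp_force: 45.0
```

Call:
{"op": "drive_tool", "data": {"commands": [{"angular": [0,0,0],"slide": [0,0,0.015],"grip": 0.1},{"angular": [0,0,0],"slide": [0,0,0.015],"grip": 0.1},{"angular": [0,0,0],"slide": [0,0,0.015],"grip": 0.1}]}}

```text
time_s: 6.3
eef_pos: [0.6348, 0.0345, 0.0723]
orientation: [0.701, 0.713, 0.001, 0.001]
force: [-2.0, 0.0, 9.6]
grip_width: 0.153
grasp_force: 45.0
```

Call:
{"op": "drive_tool", "data": {"commands": [{"angular": [0,0,-0.1],"slide": [0,0,0.003],"grip": 0.1},{"angular": [0,0,-0.2],"slide": [0,0,0.003],"grip": 0.1},{"angular": [0,0,-0.2],"slide": [0,0,0.003],"grip": 0.1}]}}

```text
time_s: 6.68
eef_pos: [0.6354, 0.0345, 0.0721]
orientation: [0.622, 0.783, 0.001, 0.002]
force: [-0.8, 0.3, 8.3]
grip_width: 0.157
grasp_force: 45.0
```

```bash
python3 - <<'E'
from h import *
to(.6335,.033,.0795,90.93);s=st();print(s["force"],s["torque"],s["joint_pos"])
E
```

```text
slide [-0.01  -0.021 -0.074] ang [0.004 0.001 0.201] now [0.6354 0.0345 0.0721] a 103.0
[-0.81188742  0.25126952  8.26317324] [ 0.00579977 -0.03892583  0.01351832] [-3.01683441e-02  1.85564445e-01  1.78151388e+00  4.49186490e-06
  1.17031659e+00 -2.57132578e-01]
```

Call:
{"op": "drive_tool", "data": {"commands": [{"angular": [0,0,-0.15],"slide": [0,0,0],"grip": 0.1},{"angular": [0,0,-0.3],"slide": [0,0,0],"grip": 0.1},{"angular": [0,0,-0.45],"slide": [0,0,0],"grip": 0.1},{"angular": [0,0,-0.6],"slide": [0,0,0],"grip": 0.1},{"angular": [0,0,-0.65],"slide": [0,0,0],"grip": 0.1}]}}

```text
time_s: 7.3
eef_pos: [0.6353, 0.0344, 0.0721]
orientation: [0.325, 0.946, 0.001, 0.002]
force: [-0.2, -0.4, 8.5]
grip_width: 0.154
grasp_force: 45.0
```

Call:
{"op": "drive_tool", "data": {"commands": [{"angular": [0,0,-0.15],"slide": [0,0,0],"grip": 0.1},{"angular": [0,0,-0.3],"slide": [0,0,0],"grip": 0.1},{"angular": [0,0,-0.45],"slide": [0,0,0],"grip": 0.1},{"angular": [0,0,-0.55],"slide": [0,0,0],"grip": 0.1},{"angular": [0,0,-0.6],"slide": [0,0,0],"grip": 0.1}]}}

```text
time_s: 7.92
eef_pos: [0.6352, 0.0339, 0.0722]
orientation: [0.017, 1.0, -0.001, 0.002]
force: [-1.3, -1.3, 9.1]
grip_width: 0.155
grasp_force: 45.0
```

```bash
python3 - <<'E'
from h import *
to(.6335,.033,.0795,180.93);s=st();print(s["force"],s["torque"],s["joint_pos"])
E
```

```text
slide [ 0.017 -0.009 -0.073] ang [-0.001  0.004 -0.048] now [0.6352 0.0339 0.0722] a 178.07
[-1.32564873 -1.28093932  9.13715073] [-0.21150985  0.13082516 -0.04715306] [-3.05877751e-02  1.85370688e-01  1.78147304e+00 -1.07546788e-03
  1.17097082e+00 -1.56735994e+00]
```

Call:
{"op": "drive_tool", "data": {"commands": [{"angular": [0,0,-0.03],"slide": [0,0,0],"grip": 0.1},{"angular": [0,0,-0.03],"slide": [0,0,-0.08],"grip": 0.1},{"angular": [0,0,-0.03],"slide": [0,0,-0.14],"grip": 0.1},{"angular": [0,0,-0.03],"slide": [0,0,-0.2],"grip": 0.1},{"angular": [0,0,-0.03],"slide": [0,0,-0.2],"grip": 0.1}]}}

```text
time_s: 8.55
eef_pos: [0.6329, 0.0346, 0.0889]
orientation: [0.002, 1.0, 0.0, -0.001]
force: [-0.1, -0.2, -1.4]
grip_width: 0.153
grasp_force: 45.0
```

```bash
python3 - <<'E'
from h import *
to(.6335,.033,.15,180.93);s=st();print(s["force"],s["torque"],s["joint_pos"])
E
```

```text
slide [-0.005 -0.016 -0.611] ang [ 0.    -0.001 -0.019] now [0.6329 0.0346 0.0889] a 179.76
[-0.12930483 -0.19271045 -1.37640904] [ 0.12372243 -0.10752731 -0.01470548] [-3.01597738e-02  1.67304909e-01  1.77200451e+00  2.67480050e-04
  1.20349537e+00 -1.59693288e+00]
```

Call:
{"op": "drive_tool", "data": {"commands": [{"angular": [0,0,0],"slide": [0,0,-0.3],"grip": 0.1},{"angular": [0,0,0],"slide": [0,0,-0.65],"grip": 0.1},{"angular": [0,0,0],"slide": [0.3,0,-0.65],"grip": 0.1},{"angular": [0,0,0],"slide": [0.6,0,-0.65],"grip": 0.1},{"angular": [0,0,0],"slide": [0.9,0,-0.65],"grip": 0.1}]}}

```text
time_s: 9.18
eef_pos: [0.5417, 0.035, 0.1531]
orientation: [0.002, 1.0, 0.0, -0.001]
force: [0.2, 0.4, -0.8]
grip_width: 0.155
grasp_force: 45.0
```

Call:
{"op": "drive_tool", "data": {"commands": [{"angular": [0,0,0],"slide": [0.3,-0.02,0],"grip": 0.1},{"angular": [0,0,0],"slide": [0.6,-0.05,0],"grip": 0.1},{"angular": [0,0,0],"slide": [0.77,-0.05,0],"grip": 0.1},{"angular": [0,0,0],"slide": [0.77,-0.05,0.2],"grip": 0.1},{"angular": [0,0,0],"slide": [0.77,-0.05,0.4],"grip": 0.1}]}}

```text
time_s: 9.8
eef_pos: [0.4656, 0.0303, 0.1133]
orientation: [0.002, 1.0, 0.0, -0.0]
force: [0.1, -0.5, -0.6]
grip_width: 0.155
grasp_force: 45.0
```

```bash
python3 - <<'E'
from h import *
to(.466,.029,.0400,180);s=st();print(s["force"],s["grip_width"])
f=grab("wrist");save(f,"w3.png",s=1.5)
E
```

```text
slide [-0.004 -0.013  0.733] ang [ 0.    -0.001 -0.004] now [0.4656 0.0303 0.1133] a 179.77
[ 0.1185702  -0.54873898 -0.61451797] 0.1548448685331744
```

View pics/w3.png

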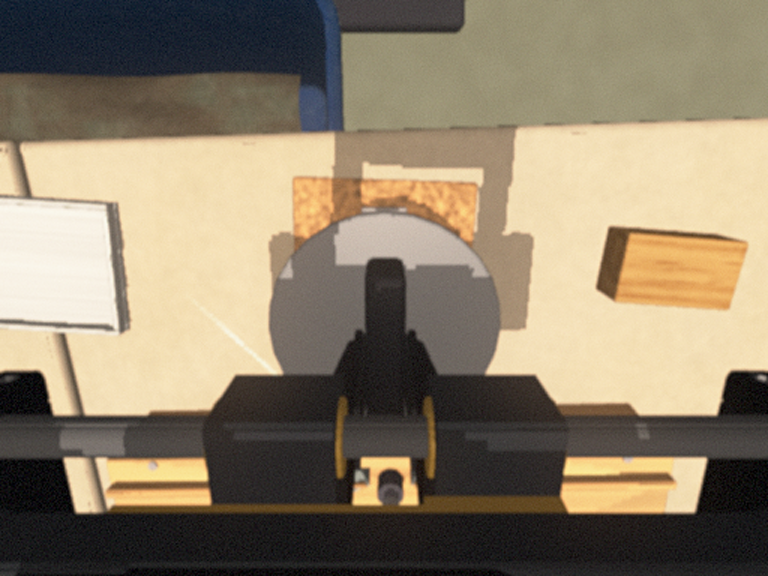

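Call:
{"op": "drive_tool", "data": {"commands": [{"angular": [0,0,0],"slide": [0,-0.01,0.3],"grip": 0.1},{"angular": [0,0,0],"slide": [0,-0.01,0.55],"grip": 0.1},{"angular": [0,0,0],"slide": [0,-0.01,0.69],"grip": 0.1},{"angular": [0,0,0],"slide": [0,-0.01,0.74],"grip": 0.1},{"angular": [0,0,0],"slide": [0,-0.01,0.74],"grip": 0.1}]}}

```text
time_s: 10.48
eef_pos: [0.4668, 0.0292, 0.041]
orientation: [0.002, 1.0, 0.0, 0.0]
force: [-0.6, 0.2, -1.1]
grip_width: 0.15
grasp_force: 45.0
```

Call:
{"op": "drive_tool", "data": {"commands": [{"angular": [0,0,0],"slide": [0,0,0.015],"grip": 0.1},{"angular": [0,0,0],"slide": [0,0,0.015],"grip": 0.1}]}}

```text
time_s: 10.72
eef_pos: [0.467, 0.0291, 0.0398]
orientation: [0.002, 1.0, -0.0, 0.001]
force: [0.5, -0.1, -0.8]
grip_width: 0.152
grasp_force: 45.0
```

Call:
{"op": "drive_tool", "data": {"commands": [{"angular": [0,0,0],"slide": [0,0,0.01],"grip": 0.1},{"angular": [0,0,0],"slide": [0,0,0.02],"grip": 0.1},{"angular": [0,0,0],"slide": [0,0,0.02],"grip": 0.1}]}}

```text
time_s: 11.1
eef_pos: [0.4668, 0.0289, 0.0384]
orientation: [0.002, 1.0, -0.0, 0.0]
force: [-3.8, 0.1, 6.6]
grip_width: 0.152
grasp_force: 45.0
```

Call:
{"op": "drive_tool", "data": {"commands": [{"angular": [0,0,0],"slide": [0,0,0.008],"grip": 0.1},{"angular": [0,0,0],"slide": [0,0,0.008],"grip": 0.1}]}}

```text
time_s: 11.35
eef_pos: [0.4669, 0.0289, 0.0382]
orientation: [0.002, 1.0, -0.0, -0.0]
force: [-5.7, -1.3, 10.9]
grip_width: 0.151
grasp_force: 45.0
```

Call:
{"op": "drive_tool", "data": {"commands": [{"angular": [0,0,0],"slide": [0,0,-0.015],"grip": 0.3},{"angular": [0,0,0],"slide": [0,0,-0.015],"grip": 0.5},{"angular": [0,0,0],"slide": [0,0,-0.015],"grip": 0.6},{"angular": [0,0,0],"slide": [0,0,-0.3],"grip": 0.6},{"angular": [0,0,0],"slide": [0,0,-0.8],"grip": 0.6}], "grip_force": 40}}

```text
time_s: 11.98
eef_pos: [0.4644, 0.0293, 0.1146]
orientation: [0.002, 1.0, 0.0, -0.003]
force: [0.5, -0.0, -0.1]
grip_width: 0.583
grasp_force: 0.0
```

Call:
{"op": "drive_tool", "data": {"commands": [{"angular": [0,0,0],"slide": [0,0.2,-0.6],"grip": 0.6},{"angular": [0,0,0],"slide": [0.3,0.7,-1],"grip": 1},{"angular": [0,0,0],"slide": [0.3,1,-1],"grip": 1},{"angular": [0,0,0.075],"slide": [0.3,1,-1],"grip": 1}]}}

```text
time_s: 12.48
eef_pos: [0.4369, 0.1313, 0.2175]
orientation: [0.041, 0.999, 0.0, 0.001]
force: [0.6, -1.1, 0.3]
grip_width: 0.859
grasp_force: 0.0
```

```bash
python3 - <<'E'
from h import *
f=grab("wrist");save(f,"w4.png",s=1.5)
W=cloud(f);H=np.nan_to_num(W[...,2])
m=(abs(H-.03)<.006)&(abs(W[...,0]-.46)<.07)&(abs(W[...,1]-.213)<.08)
v,u=np.where(m)
P=np.array([plane(f,a,b,.03)[:2]*1000 for a,b in zip(u,v)],np.float32)
print(m.sum(),cv2.minAreaRect(P),P.mean(0),np.median(H[m]))
to(.4625,.2135,.1,175.3);print(st()["joint_pos"])
E
```

```text
2056 ((460.8894348144531, 214.17250061035156), (75.66496276855469, 44.84535598754883), 85.42832946777344) [460.5404  214.20248] 0.030990613216990065
slide [-0.185  0.848  1.169] ang [ 0.     0.001 -0.002] now [0.4368 0.1305 0.2168] a 175.17
[ 1.72373206e-01 -3.42192271e-01  2.02817938e+00  1.08321846e-04
  1.45449741e+00 -1.31419080e+00]
```

View pics/w4.png

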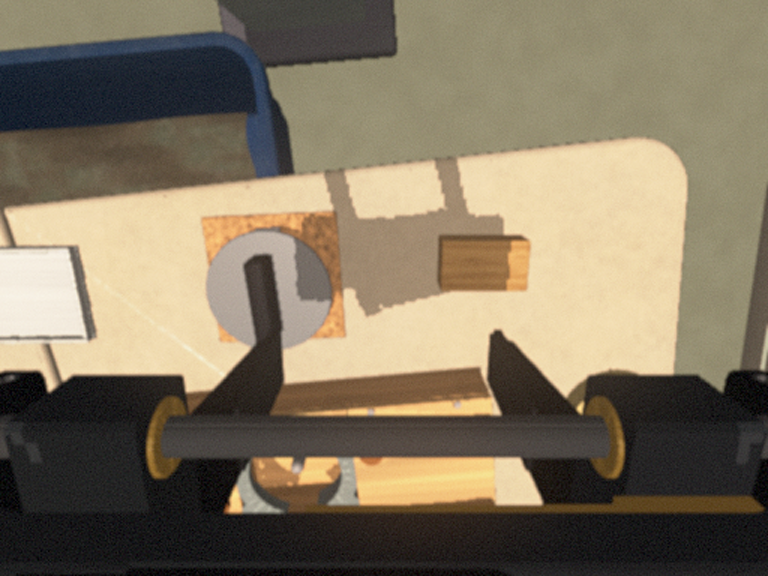

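Call:
{"op": "drive_tool", "data": {"commands": [{"angular": [0,0,0],"slide": [-0.17,0.45,0],"grip": 1},{"angular": [0,0,0],"slide": [-0.17,0.853,0.3],"grip": 1},{"angular": [0,0,0],"slide": [-0.17,0.853,0.8],"grip": 1},{"angular": [0,0,0],"slide": [-0.17,0.853,1.0],"grip": 1},{"angular": [0,0,0],"slide": [-0.17,0.853,1.0],"grip": 1}]}}

```text
time_s: 13.15
eef_pos: [0.4598, 0.2121, 0.1147]
orientation: [0.041, 0.999, -0.001, -0.002]
force: [1.1, 0.5, -0.1]
grip_width: 1.001
grasp_force: 0.0
```

Call:
{"op": "drive_tool", "data": {"commands": [{"angular": [0,0,0],"slide": [0,0,0.3],"grip": 1},{"angular": [0,0,0],"slide": [0,0,0.5],"grip": 1},{"angular": [0,0,0],"slide": [0,0,0.6],"grip": 1},{"angular": [0,0,0],"slide": [0,0,0.6],"grip": 1}]}}

```text
time_s: 13.65
eef_pos: [0.4615, 0.2128, 0.0572]
orientation: [0.042, 0.999, 0.0, 0.0]
force: [0.1, -0.1, -0.0]
grip_width: 1.004
grasp_force: 0.0
```

```bash
python3 - <<'E'
from h import *
to(.461,.214,.0118,175.43);print(st()["force"])
E
```

```text
slide [0.007 0.011 0.454] ang [ 0.     0.001 -0.003] now [0.4615 0.2128 0.0572] a 175.24
[ 0.06435485 -0.12182345 -0.03860276]
```

Call:
{"op": "drive_tool", "data": {"commands": [{"angular": [0,0,0],"slide": [0.007,0.011,0.2],"grip": 1},{"angular": [0,0,0],"slide": [0.007,0.011,0.4],"grip": 1},{"angular": [0,0,-0.003],"slide": [0.007,0.011,0.454],"grip": 1},{"angular": [0,0,-0.003],"slide": [0.007,0.011,0.454],"grip": 0.85},{"angular": [0,0,-0.003],"slide": [0.007,0.011,0.454],"grip": 0.7}], "grip_force": 30}}

```text
time_s: 14.28
eef_pos: [0.4614, 0.2144, 0.0123]
orientation: [0.04, 0.999, 0.0, 0.001]
force: [-0.1, 0.3, -0.5]
grip_width: 0.842
grasp_force: 0.0
```

Call:
{"op": "drive_tool", "data": {"commands": [{"angular": [0,0,0],"slide": [0,0,0],"grip": 0.7},{"angular": [0,0,0],"slide": [0,0,0],"grip": 0.7}]}}

```text
time_s: 14.52
eef_pos: [0.4606, 0.2142, 0.0114]
orientation: [0.04, 0.999, 0.0, 0.0]
force: [0.2, -0.3, 0.1]
grip_width: 0.707
grasp_force: 0.0
```

```bash
python3 - <<'E'
from h import *
to(.461,.214,.0118,175.43);print(st()["force"])
E
```

```text
slide [-0.004 -0.001 -0.004] ang [0.    0.001 0.   ] now [0.4606 0.2142 0.0114] a 175.45
[ 0.23887663 -0.28220727  0.1448811 ]
```

```bash
python3 - <<'E'
from h import *
f=grab("wrist");save(f,"w5.png",s=1.5);print(st()["grip_width"],st()["grasp_force"])
E
```

```text
0.7018985540012436 0.0
```

View pics/w5.png

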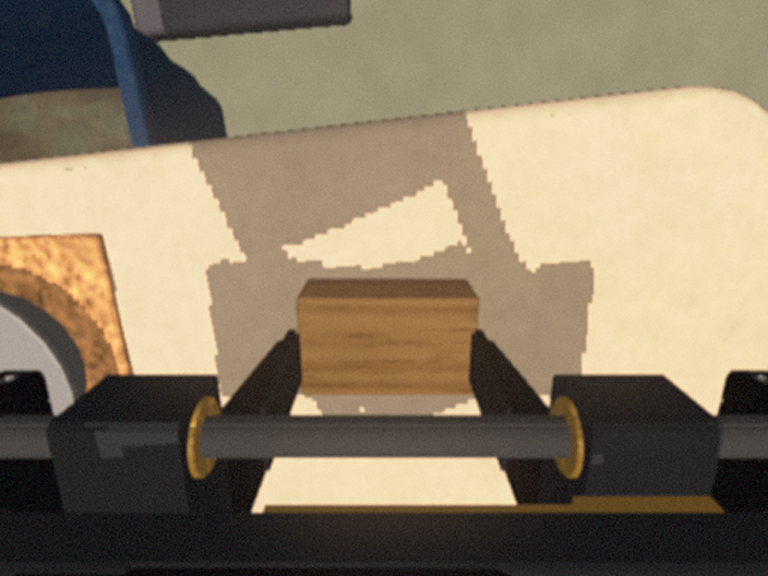

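```bash
python3 - <<'E'
from h import *
f=grab("wrist")
W=cloud(f);H=np.nan_to_num(W[...,2])
m=(abs(H-.03)<.004)&(abs(W[...,0]-.46)<.09)&(abs(W[...,1]-.213)<.06)
u0=f["pixels"].astype(int);m&=(u0[...,0]-u0[...,2]>25)
v,u=np.where(m)
P=np.array([plane(f,a,b,.03)[:2]*1000 for a,b in zip(u,v)],np.float32)
print(m.sum(),cv2.minAreaRect(P),P.mean(0),np.median(H[m]))
for p in [(298,300),(477,300),(474,392),(303,393)]: print(plane(f,p[0]/1.5,p[1]/1.5,.03).round(4),H[int(p[1]/1.5)-2,int(p[0]/1.5)])
f=grab("top");save(f,"top2.png",(130,200,330,290),4)
W=cloud(f);H=np.nan_to_num(W[...,2])
E
```

```text
7741 ((460.8247375488281, 214.76010131835938), (74.70697784423828, 45.62196731567383), 85.54573059082031) [460.106   214.25662] 0.03113776275058283
[0.4385 0.1801 0.03  ] 0.02985740783834559
[0.4441 0.2528 0.03  ] 0.030627021544844923
[0.486  0.2506 0.03  ] 0.054022232402139464
[0.4807 0.1768 0.03  ] 0.0307631909638873
```

View pics/top2.png

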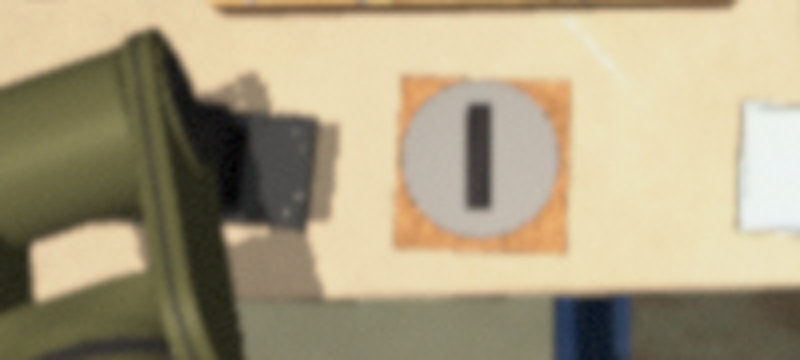

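Call:
{"op": "drive_tool", "data": {"commands": [{"angular": [0,0,0],"slide": [0,0,0],"grip": 0.6},{"angular": [0,0,0],"slide": [0,0,0],"grip": 0.5},{"angular": [0,0,0],"slide": [0,0,0],"grip": 0.4},{"angular": [0,0,0],"slide": [0,0,0],"grip": 0.4}], "grip_force": 30}}

```text
time_s: 15.18
eef_pos: [0.4603, 0.214, 0.0109]
orientation: [0.04, 0.999, -0.0, -0.0]
force: [-0.3, -0.6, 0.2]
grip_width: 0.411
grasp_force: 0.0
```

```bash
python3 - <<'E'
from h import *
f=grab("wrist");save(f,"w6.png",s=1.5);print(st()["grip_width"],st()["grasp_force"])
E
```

```text
0.4038995834182241 0.0
```

View pics/w6.png

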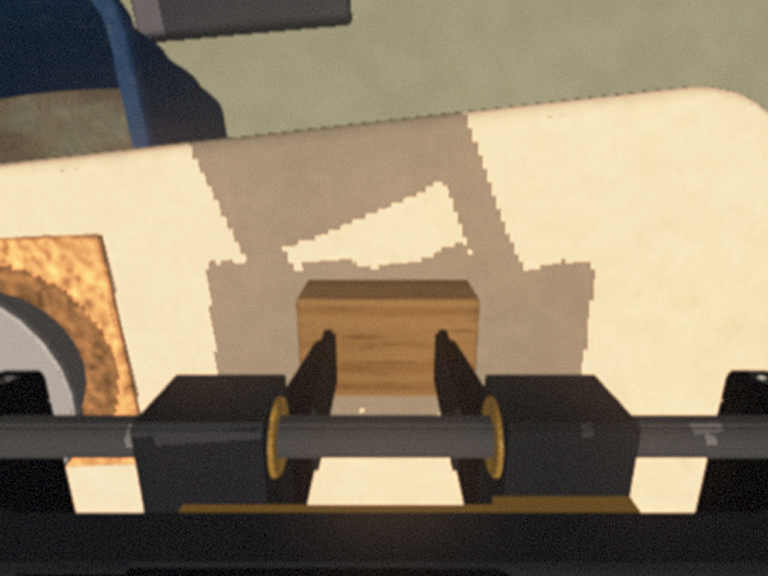

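```bash
python3 - <<'E'
from h import *
f=grab("wrist");W=cloud(f);print(st()["eef_pos"])
for v in range(218,262,4): print(v,[tuple(W[v,u].round(3)) for u in (212,216,219,222,250)])
E
```

```text
[0.46027379 0.21404478 0.01095588]
218 [(np.float64(0.45), np.float64(0.187), np.float64(0.032)), (np.float64(0.45), np.float64(0.189), np.float64(0.031)), (np.float64(0.451), np.float64(0.191), np.float64(0.03)), (np.float64(0.45), np.float64(0.193), np.float64(0.032)), (np.float64(0.452), np.float64(0.21), np.float64(0.031))]
222 [(np.float64(0.452), np.float64(0.187), np.float64(0.032)), (np.float64(0.447), np.float64(0.192), np.float64(0.045)), (np.float64(0.448), np.float64(0.193), np.float64(0.045)), (np.float64(0.449), np.float64(0.194), np.float64(0.041)), (np.float64(0.454), np.float64(0.21), np.float64(0.032))]
226 [(np.float64(0.448), np.float64(0.19), np.float64(0.05)), (np.float64(0.447), np.float64(0.192), np.float64(0.052)), (np.float64(0.447), np.float64(0.194), np.float64(0.051)), (np.float64(0.449), np.float64(0.195), np.float64(0.047)), (np.float64(0.457), np.float64(0.21), np.float64(0.032))]
230 [(np.float64(0.447), np.float64(0.191), np.float64(0.056)), (np.float64(0.447), np.float64(0.193), np.float64(0.057)), (np.float64(0.449), np.float64(0.194), np.float64(0
[... 1515 characters left out ...]
1), np.float64(0.194), np.float64(0.053)), (np.float64(0.474), np.float64(0.209), np.float64(0.031))]
254 [(np.float64(0.449), np.float64(0.194), np.float64(0.08)), (np.float64(0.451), np.float64(0.195), np.float64(0.077)), (np.float64(0.456), np.float64(0.195), np.float64(0.066)), (np.float64(0.463), np.float64(0.194), np.float64(0.054)), (np.float64(0.476), np.float64(0.208), np.float64(0.032))]
258 [(np.float64(0.449), np.float64(0.194), np.float64(0.083)), (np.float64(0.453), np.float64(0.195), np.float64(0.078)), (np.float64(0.459), np.float64(0.195), np.float64(0.067)), (np.float64(0.465), np.float64(0.194), np.float64(0.055)), (np.float64(0.479), np.float64(0.208), np.float64(0.032))]
```

Call:
{"op": "drive_tool", "data": {"commands": [{"angular": [0,0,0],"slide": [0,0,0],"grip": 0.7},{"angular": [0,0,0],"slide": [0,0,0],"grip": 1},{"angular": [0,0,0],"slide": [0,0,0],"grip": 1},{"angular": [0,0,0],"slide": [0,0,0],"grip": 1},{"angular": [0,0,0],"slide": [0,0,0.06],"grip": 1}]}}

```text
time_s: 15.9
eef_pos: [0.4608, 0.2142, 0.0053]
orientation: [0.04, 0.999, 0.0, 0.001]
force: [-0.4, -0.3, -0.5]
grip_width: 0.873
grasp_force: 0.0
```

```bash
python3 - <<'E'
from h import *
f=grab("wrist");W=cloud(f);s=st();print(s["eef_pos"],s["force"],s["grip_width"])
# dark finger points near the TCP, in tool frame
R=Ro.from_quat(s["orientation"]).as_matrix();T=(W-s["eef_pos"])@R
m=(abs(T[...,0])<.03)&(abs(T[...,1])<.07)&(T[...,2]>-.06)&(T[...,2]<.02)&(f["pixels"].max(-1)<60)
for a in(-1,1):
  k=m&(a*T[...,1]>0.03);Q=T[k];print(k.sum(),np.percentile(Q[:,2],[50,90,98,100]).round(4),np.percentile(Q[:,1],[2,50,98]).round(4),np.percentile(Q[:,0],[2,50,98]).round(4))
print(f["hand_eye"])
E
```

```text
[0.45980636 0.2138766  0.00398732] [-0.47316719 -0.51837357 -1.25576222] 0.9133285537992725
665 [-0.0488 -0.0366 -0.0337 -0.031 ] [-0.0471 -0.0414 -0.041 ] [-0.0098  0.0046  0.0102]
663 [-0.0487 -0.0364 -0.0337 -0.0317] [0.0413 0.0417 0.0472] [-0.0099  0.0047  0.0104]
[[ 1.54377584e-03 -9.59190130e-01 -2.82757690e-01  7.88934879e-02]
 [ 9.99998590e-01  1.66745651e-03 -1.96755618e-04 -2.77510792e-04]
 [ 6.60212199e-04 -2.82756988e-01  9.59191352e-01 -1.99073145e-01]
 [ 0.00000000e+00  0.00000000e+00  0.00000000e+00  1.00000000e+00]]
```

Call:
{"op": "drive_tool", "data": {"commands": [{"angular": [0,0,0],"slide": [0,0,0],"grip": 1},{"angular": [0,0,0],"slide": [0,0,0.02],"grip": 1},{"angular": [0,0,0],"slide": [0,0,0.04],"grip": 1},{"angular": [0,0,0],"slide": [0,0,0.04],"grip": 1}]}}

```text
time_s: 16.45
eef_pos: [0.4601, 0.214, 0.0007]
orientation: [0.04, 0.999, -0.0, -0.0]
force: [-0.3, -0.1, -0.3]
grip_width: 0.998
grasp_force: 0.0
```

Call:
{"op": "drive_tool", "data": {"commands": [{"angular": [0,0,0],"slide": [0,0,0.03],"grip": 1},{"angular": [0,0,0],"slide": [0,0,0.03],"grip": 1}]}}

```text
time_s: 16.7
eef_pos: [0.46, 0.214, -0.0024]
orientation: [0.04, 0.999, -0.0, -0.0]
force: [-0.7, 0.1, 0.2]
grip_width: 1.0
grasp_force: 0.0
```

Call:
{"op": "drive_tool", "data": {"commands": [{"angular": [0,0,0],"slide": [0,0,0.05],"grip": 1},{"angular": [0,0,0],"slide": [0,0,0.1],"grip": 1},{"angular": [0,0,0],"slide": [0,0,0.1],"grip": 1}]}}

```text
time_s: 17.08
eef_pos: [0.4597, 0.2138, -0.0128]
orientation: [0.04, 0.999, -0.0, -0.001]
force: [0.4, -0.7, 0.5]
grip_width: 1.001
grasp_force: 0.0
```

Call:
{"op": "drive_tool", "data": {"commands": [{"angular": [0,0,0],"slide": [0,0,0.05],"grip": 1},{"angular": [0,0,0],"slide": [0,0,0.05],"grip": 1}]}}

```text
time_s: 17.32
eef_pos: [0.4599, 0.2139, -0.0175]
orientation: [0.04, 0.999, -0.0, -0.0]
force: [-0.3, 0.3, 0.0]
grip_width: 1.002
grasp_force: 0.0
```

```bash
python3 - <<'E'
from h import *
f=grab("wrist");W=cloud(f);s=st();print(s["eef_pos"],s["force"],s["grip_width"])
R=Ro.from_quat(s["orientation"]).as_matrix();T=(W-s["eef_pos"])@R
m=(abs(T[...,0])<.03)&(abs(T[...,1])<.07)&(T[...,2]>-.06)&(T[...,2]<.02)&(f["pixels"].max(-1)<60)
for a in(-1,1):
  k=m&(a*T[...,1]>0.03);Q=W[k];print(k.sum(),np.percentile(Q[:,2],[0,2,5,50]).round(4))
E
```

```text
[ 0.46007706  0.21397976 -0.0173078 ] [ 0.38159051  0.40279022 -0.93735925] 0.9970517094955401
786 [0.0135 0.015  0.0161 0.0309]
791 [0.0129 0.0147 0.0158 0.0309]
```

Call:
{"op": "drive_tool", "data": {"commands": [{"angular": [0,0,0],"slide": [0,0,0],"grip": 0.85},{"angular": [0,0,0],"slide": [0,0,0],"grip": 0.7},{"angular": [0,0,0],"slide": [0,0,0],"grip": 0.7},{"angular": [0,0,0],"slide": [0,0,0],"grip": 0.7},{"angular": [0,0,0],"slide": [0,0,0],"grip": 0.7}], "grip_force": 35}}

```text
time_s: 18.0
eef_pos: [0.4604, 0.2142, -0.0169]
orientation: [0.04, 0.999, 0.0, 0.0]
force: [-0.8, 0.6, 0.4]
grip_width: 0.789
grasp_force: 35.0
```

Call:
{"op": "drive_tool", "data": {"commands": [{"angular": [0,0,0],"slide": [0,0,-0.2],"grip": 0.7},{"angular": [0,0,0],"slide": [0,0,-0.6],"grip": 0.7},{"angular": [0,0,0],"slide": [0,0,-1],"grip": 0.7},{"angular": [0,0,0.15],"slide": [0,0,-1],"grip": 0.7},{"angular": [0,0,0.3],"slide": [0,0,-1],"grip": 0.7}]}}

```text
time_s: 18.62
eef_pos: [0.4603, 0.214, 0.0834]
orientation: [0.198, 0.98, 0.0, 0.0]
force: [0.1, 0.4, -1.4]
grip_width: 0.789
grasp_force: 35.0
```

Call:
{"op": "drive_tool", "data": {"commands": [{"angular": [0,0,0.15],"slide": [0,0,-0.2],"grip": 0.7},{"angular": [0,0,0.3],"slide": [0,0,-0.2],"grip": 0.7},{"angular": [0,0,0.45],"slide": [0,0,-0.2],"grip": 0.7},{"angular": [0,0,0.6],"slide": [0,0,-0.2],"grip": 0.7},{"angular": [0,0,0.7],"slide": [0,0,-0.2],"grip": 0.7}]}}

```text
time_s: 19.25
eef_pos: [0.4598, 0.2138, 0.1023]
orientation: [0.536, 0.844, -0.001, -0.0]
force: [0.2, -0.4, -2.0]
grip_width: 0.785
grasp_force: 35.0
```

Call:
{"op": "drive_tool", "data": {"commands": [{"angular": [0,0,0.15],"slide": [0,0,0],"grip": 0.7},{"angular": [0,0,0.3],"slide": [0,0,0],"grip": 0.7},{"angular": [0,0,0.4],"slide": [0,0,0],"grip": 0.7},{"angular": [0,0,0.4],"slide": [0,0,0],"grip": 0.7}]}}

```text
time_s: 19.75
eef_pos: [0.4598, 0.2138, 0.1024]
orientation: [0.698, 0.716, -0.001, -0.0]
force: [0.3, 0.9, -1.8]
grip_width: 0.789
grasp_force: 35.0
```

```bash
python3 - <<'E'
from h import *
to(.6315,.182,.1,90.93);s=st();print(s["force"],s["joint_pos"],s["grip_width"])
E
```

```text
slide [-0.364  1.708  0.022] ang [-0.001  0.     0.01 ] now [0.4598 0.2138 0.1024] a 91.52
[ 0.322527    0.90103014 -1.80882974] [ 3.29445533e-01 -1.26199354e-01  2.04626215e+00 -1.21336652e-04
  1.22263879e+00  3.02978196e-01] 0.7885297368735675
```

Call:
{"op": "drive_tool", "data": {"commands": [{"angular": [0,0,0],"slide": [-0.1,0.4,0],"grip": 0.7},{"angular": [0,0,0.01],"slide": [-0.2,0.8,0],"grip": 0.7},{"angular": [0,0,0.01],"slide": [-0.25,1.0,0],"grip": 0.7},{"angular": [0,0,0.01],"slide": [-0.25,1.0,0],"grip": 0.7}]}}

```text
time_s: 20.25
eef_pos: [0.5616, 0.1911, 0.1025]
orientation: [0.702, 0.712, -0.0, -0.0]
force: [-0.9, 0.9, -1.5]
grip_width: 0.789
grasp_force: 35.0
```

Call:
{"op": "drive_tool", "data": {"commands": [{"angular": [0,0,0],"slide": [-0.1,0.4,0],"grip": 0.7},{"angular": [0,0,0],"slide": [-0.11,0.71,0],"grip": 0.7},{"angular": [0,0,0],"slide": [-0.11,0.71,0],"grip": 0.7},{"angular": [0,0,0],"slide": [-0.11,0.71,0],"grip": 0.7}]}}

```text
time_s: 20.75
eef_pos: [0.6305, 0.1819, 0.1024]
orientation: [0.701, 0.713, -0.001, -0.001]
force: [0.4, 0.7, -1.4]
grip_width: 0.786
grasp_force: 35.0
```

```bash
python3 - <<'E'
from h import *
to(.6315,.182,.0442,90.93);s=st();print(s["force"],s["grip_width"])
f=grab("wrist");save(f,"w7.png",s=1.5)
f=grab("top");W=cloud(f);im=f["pixels"].astype(int)
E
```

```text
slide [0.001 0.011 0.582] ang [-0.002  0.    -0.   ] now [0.6305 0.1819 0.1024] a 90.91
[ 0.44428021  0.71961494 -1.41374279] 0.7855619017207061
```

View pics/w7.png

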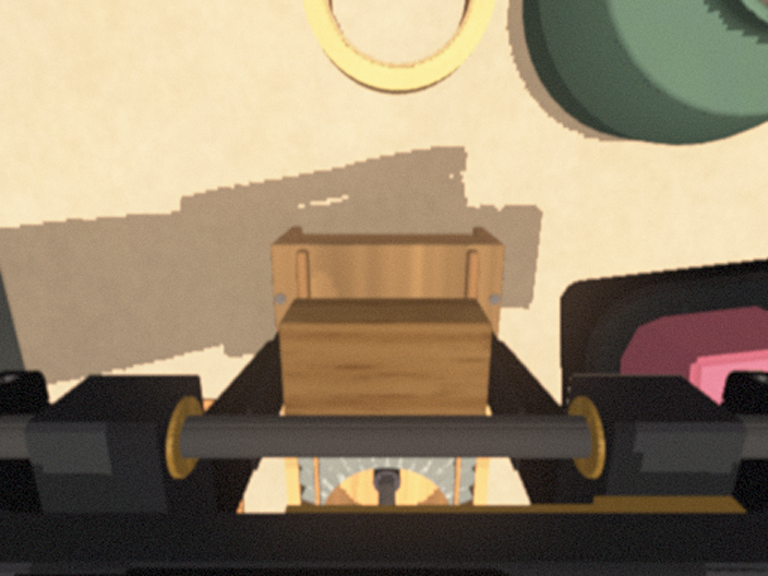

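Call:
{"op": "drive_tool", "data": {"commands": [{"angular": [0,0,0],"slide": [0,0.018,0.2],"grip": 0.7},{"angular": [0,0,0],"slide": [0,0.018,0.4],"grip": 0.7},{"angular": [0,0,0],"slide": [0,0.018,0.52],"grip": 0.7},{"angular": [0,0,0],"slide": [0,0.018,0.56],"grip": 0.7},{"angular": [0,0,0],"slide": [0,0.018,0.575],"grip": 0.7}]}}

```text
time_s: 21.48
eef_pos: [0.6339, 0.1817, 0.0452]
orientation: [0.702, 0.712, -0.0, -0.0]
force: [-0.1, -0.3, -1.7]
grip_width: 0.788
grasp_force: 35.0
```

Call:
{"op": "drive_tool", "data": {"commands": [{"angular": [0,0,0],"slide": [0,0,0.007],"grip": 0.7},{"angular": [0,0,0],"slide": [0,0,0.01],"grip": 0.7},{"angular": [0,0,0],"slide": [0,0,0.01],"grip": 0.7}]}}

```text
time_s: 21.85
eef_pos: [0.6342, 0.1817, 0.045]
orientation: [0.702, 0.712, 0.0, 0.0]
force: [0.3, -0.1, -1.9]
grip_width: 0.789
grasp_force: 35.0
```

Call:
{"op": "drive_tool", "data": {"commands": [{"angular": [0,0,0],"slide": [0,-0.012,0.005],"grip": 0.7},{"angular": [0,0,0],"slide": [0,-0.012,0.01],"grip": 0.7},{"angular": [0,0,0],"slide": [0,-0.012,0.01],"grip": 0.7}]}}

```text
time_s: 22.22
eef_pos: [0.6325, 0.1816, 0.0434]
orientation: [0.702, 0.712, -0.0, -0.0]
force: [0.3, 0.2, -2.0]
grip_width: 0.788
grasp_force: 35.0
```

Call:
{"op": "drive_tool", "data": {"commands": [{"angular": [0,0,0],"slide": [0,0,0.01],"grip": 0.7},{"angular": [0,0,0],"slide": [0,0,0.01],"grip": 0.7}]}}

```text
time_s: 22.48
eef_pos: [0.6328, 0.1817, 0.0431]
orientation: [0.702, 0.712, 0.0, 0.0]
force: [-2.4, 0.1, 3.3]
grip_width: 0.786
grasp_force: 35.0
```

Call:
{"op": "drive_tool", "data": {"commands": [{"angular": [0,0,0],"slide": [-0.02,0,-0.016],"grip": 0.7},{"angular": [0,0,0],"slide": [-0.1,0,-0.016],"grip": 0.7},{"angular": [0,0,0],"slide": [-0.2,0,-0.016],"grip": 0.7},{"angular": [0,0,0],"slide": [-0.3,0,-0.016],"grip": 0.7},{"angular": [0,0,0],"slide": [-0.4,0,-0.016],"grip": 0.7}]}}

```text
time_s: 23.1
eef_pos: [0.6332, 0.1407, 0.0439]
orientation: [0.702, 0.712, -0.0, -0.0]
force: [0.4, 0.7, -1.3]
grip_width: 0.784
grasp_force: 35.0
```

Call:
{"op": "drive_tool", "data": {"commands": [{"angular": [0,0,0],"slide": [-0.1,0,0],"grip": 0.7},{"angular": [0,0,0],"slide": [-0.2,0,0],"grip": 0.7},{"angular": [0,0,0],"slide": [-0.3,0,0],"grip": 0.7},{"angular": [0,0,0],"slide": [-0.4,0,0],"grip": 0.7},{"angular": [0,0,0],"slide": [-0.4,0,0],"grip": 0.7}]}}

```text
time_s: 23.72
eef_pos: [0.6339, 0.1009, 0.0441]
orientation: [0.702, 0.712, -0.0, -0.0]
force: [0.5, 0.9, -1.7]
grip_width: 0.79
grasp_force: 35.0
```

Call:
{"op": "drive_tool", "data": {"commands": [{"angular": [0,0,0],"slide": [-0.08,0,0],"grip": 0.7},{"angular": [0,0,0],"slide": [-0.16,0,0],"grip": 0.7},{"angular": [0,0,0],"slide": [-0.24,0,0],"grip": 0.7},{"angular": [0,0,0],"slide": [-0.34,0,0],"grip": 0.7},{"angular": [0,0,0],"slide": [-0.34,0,0],"grip": 0.7}]}}

```text
time_s: 24.35
eef_pos: [0.6344, 0.0668, 0.044]
orientation: [0.702, 0.712, -0.0, -0.0]
force: [-0.1, -1.0, -1.3]
grip_width: 0.783
grasp_force: 35.0
```

Call:
{"op": "drive_tool", "data": {"commands": [{"angular": [0,0,0],"slide": [0.1,0,-0.1],"grip": 0.7},{"angular": [0,0,0],"slide": [0.2,0,-0.4],"grip": 0.7},{"angular": [0,0,0],"slide": [0,0,-0.8],"grip": 0.7},{"angular": [0,0,0],"slide": [-0.4,0,-0.8],"grip": 0.7},{"angular": [0,0,0],"slide": [-0.8,0,-0.8],"grip": 0.7}]}}

```text
time_s: 24.98
eef_pos: [0.6364, -0.012, 0.1262]
orientation: [0.701, 0.713, 0.001, 0.001]
force: [0.1, -0.3, -1.7]
grip_width: 0.781
grasp_force: 35.0
```

Call:
{"op": "drive_tool", "data": {"commands": [{"angular": [0,0,0],"slide": [-0.4,0,0],"grip": 0.7},{"angular": [0,0,0],"slide": [-0.8,0,0],"grip": 0.7},{"angular": [0,0,0],"slide": [-0.95,0,0],"grip": 0.7},{"angular": [0,0,0],"slide": [-0.95,0,0],"grip": 0.7}]}}

```text
time_s: 25.48
eef_pos: [0.6372, -0.1072, 0.1245]
orientation: [0.702, 0.712, 0.0, 0.0]
force: [0.5, 0.8, -1.6]
grip_width: 0.786
grasp_force: 35.0
```

```bash
python3 - <<'E'
from h import *
to(.636,-.1125,.0442,90.93);s=st();print(s["force"],s["grip_width"])
f=grab("wrist");save(f,"w8.png",s=1.5)
E
```

```text
slide [-0.053 -0.013  0.803] ang [ 0.001 -0.    -0.002] now [ 0.6372 -0.1072  0.1245] a 90.8
[ 0.52744526  0.79199061 -1.58931534] 0.7855495259174441
```

View pics/w8.png

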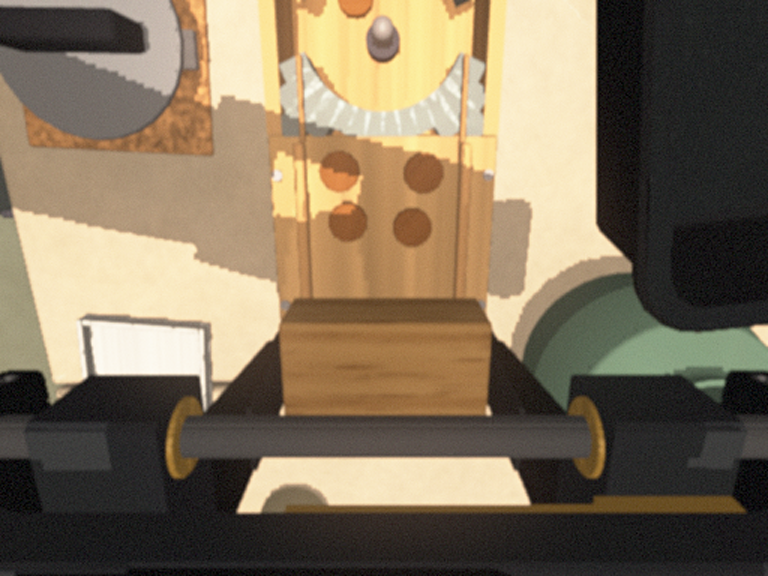

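Call:
{"op": "drive_tool", "data": {"commands": [{"angular": [0,0,0],"slide": [-0.058,-0.02,0.3],"grip": 0.7},{"angular": [0,0,0],"slide": [-0.058,-0.02,0.6],"grip": 0.7},{"angular": [0,0,0],"slide": [-0.058,-0.02,0.75],"grip": 0.7},{"angular": [0,0,0],"slide": [-0.058,-0.02,0.78],"grip": 0.7},{"angular": [0,0,0],"slide": [-0.058,-0.02,0.79],"grip": 0.7}]}}

```text
time_s: 26.15
eef_pos: [0.6359, -0.1128, 0.0461]
orientation: [0.702, 0.713, 0.0, 0.001]
force: [-0.2, 0.6, -0.8]
grip_width: 0.789
grasp_force: 35.0
```

Call:
{"op": "drive_tool", "data": {"commands": [{"angular": [0,0,0],"slide": [0,0,0],"grip": 0.7},{"angular": [0,0,0],"slide": [0,0,0],"grip": 0.7}]}}

```text
time_s: 26.4
eef_pos: [0.6357, -0.1133, 0.0462]
orientation: [0.702, 0.712, 0.0, 0.001]
force: [-0.3, -0.1, -2.2]
grip_width: 0.786
grasp_force: 35.0
```

Call:
{"op": "drive_tool", "data": {"commands": [{"angular": [0,0,0],"slide": [0,0,0.02],"grip": 0.7},{"angular": [0,0,0],"slide": [0,0,0.02],"grip": 0.7}]}}

```text
time_s: 26.65
eef_pos: [0.635, -0.1132, 0.0431]
orientation: [0.702, 0.712, 0.0, 0.0]
force: [-0.1, 0.3, -1.2]
grip_width: 0.788
grasp_force: 35.0
```

Call:
{"op": "drive_tool", "data": {"commands": [{"angular": [0,0,0],"slide": [0.05,0,0],"grip": 0.7},{"angular": [0,0,0],"slide": [0.12,0,0],"grip": 0.7},{"angular": [0,0,0],"slide": [0.2,0,0],"grip": 0.7},{"angular": [0,0,0],"slide": [0.3,0,0],"grip": 0.7},{"angular": [0,0,0],"slide": [0.4,0,0],"grip": 0.7}]}}

```text
time_s: 27.28
eef_pos: [0.6344, -0.0724, 0.0432]
orientation: [0.702, 0.712, 0.0, 0.0]
force: [0.3, -0.6, -0.7]
grip_width: 0.786
grasp_force: 35.0
```

Call:
{"op": "drive_tool", "data": {"commands": [{"angular": [0,0,0],"slide": [0.08,0,0],"grip": 0.7},{"angular": [0,0,0],"slide": [0.16,0,0],"grip": 0.7},{"angular": [0,0,0],"slide": [0.24,0,0],"grip": 0.7},{"angular": [0,0,0],"slide": [0.32,0,0],"grip": 0.7},{"angular": [0,0,0],"slide": [0.32,0,0],"grip": 0.7}]}}

```text
time_s: 27.9
eef_pos: [0.634, -0.0403, 0.0432]
orientation: [0.702, 0.713, 0.0, -0.0]
force: [0.0, -0.3, 1.0]
grip_width: 0.786
grasp_force: 35.0
```

Call:
{"op": "drive_tool", "data": {"commands": [{"angular": [0,0,0],"slide": [0.08,0,0],"grip": 0.7},{"angular": [0,0,0],"slide": [0.16,0,0],"grip": 0.7},{"angular": [0,0,0],"slide": [0.24,0,0],"grip": 0.7},{"angular": [0,0,0],"slide": [0.34,0,0],"grip": 0.7},{"angular": [0,0,0],"slide": [0.44,0,0],"grip": 0.7}]}}

```text
time_s: 28.52
eef_pos: [0.6333, 0.0036, 0.0431]
orientation: [0.702, 0.712, 0.0, -0.0]
force: [-0.0, -0.2, 0.0]
grip_width: 0.785
grasp_force: 35.0
```

Call:
{"op": "drive_tool", "data": {"commands": [{"angular": [0,0,0],"slide": [-0.1,0,-0.05],"grip": 0.7},{"angular": [0,0,0],"slide": [-0.2,0,-0.4],"grip": 0.7},{"angular": [0,0,0],"slide": [-0.5,0,-0.9],"grip": 0.7},{"angular": [0,0,0],"slide": [-1,0,-1],"grip": 0.7},{"angular": [0,0,0],"slide": [-1,0,-1],"grip": 0.7}]}}

```text
time_s: 29.15
eef_pos: [0.6355, -0.1009, 0.1452]
orientation: [0.703, 0.711, 0.001, 0.002]
force: [-0.7, -0.2, -1.9]
grip_width: 0.785
grasp_force: 35.0
```

```bash
python3 - <<'E'
from h import *
s=st();print(s["force"],s["grip_width"])
to(.461,-.2105,.1,87.43)
f=grab("wrist");save(f,"w9.png",s=1.5)
E
```

```text
[-0.67526757 -0.15466939 -1.85290395] 0.7852015806863862
slide [-1.077 -1.758  0.448] ang [0.003 0.001 0.053] now [ 0.6355 -0.1009  0.1452] a 90.6
```

View pics/w9.png

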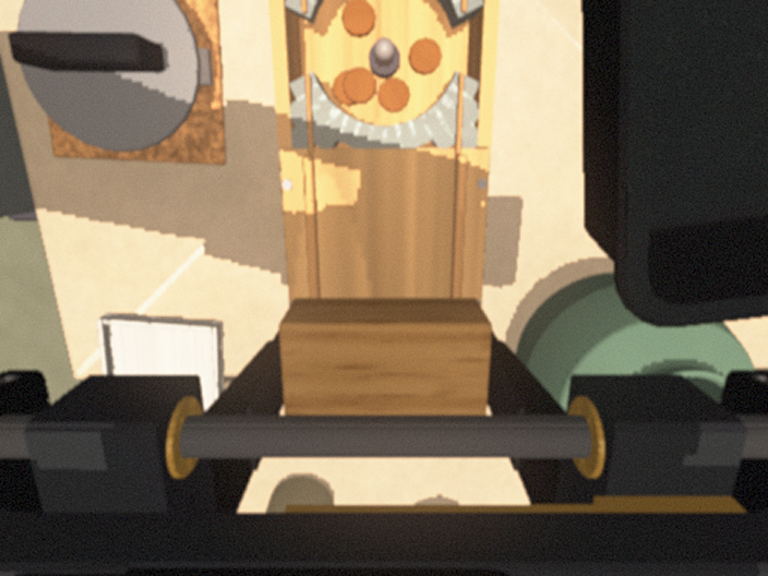

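Call:
{"op": "drive_tool", "data": {"commands": [{"angular": [0,0,0],"slide": [-0.1,-0.4,-0.1],"grip": 0.7},{"angular": [0,0,-0.15],"slide": [-0.3,-0.8,-0.1],"grip": 0.7},{"angular": [0,0,-0.3],"slide": [-0.5,-0.95,-0.1],"grip": 0.7},{"angular": [0,0,-0.45],"slide": [-0.5,-0.95,-0.1],"grip": 0.7},{"angular": [0,0,-0.6],"slide": [-0.5,-0.95,-0.1],"grip": 0.7}]}}

```text
time_s: 29.82
eef_pos: [0.5395, -0.1478, 0.1518]
orientation: [0.445, 0.896, 0.0, -0.001]
force: [-0.2, 0.3, -1.4]
grip_width: 0.785
grasp_force: 35.0
```

Call:
{"op": "drive_tool", "data": {"commands": [{"angular": [0,0,-0.15],"slide": [0,0,0],"grip": 0.7},{"angular": [0,0,-0.3],"slide": [0,0,0],"grip": 0.7},{"angular": [0,0,-0.45],"slide": [0,0,0],"grip": 0.7},{"angular": [0,0,-0.6],"slide": [0,0,0],"grip": 0.7},{"angular": [0,0,-0.75],"slide": [0,0,0],"grip": 0.7}]}}

```text
time_s: 30.45
eef_pos: [0.5397, -0.1474, 0.1517]
orientation: [0.068, 0.998, 0.001, -0.001]
force: [-0.2, -0.2, -2.0]
grip_width: 0.79
grasp_force: 35.0
```

```bash
python3 - <<'E'
from h import *
to(.4615,-.2105,.06,177.43);print(st()["joint_pos"])
f=grab("wrist");W=cloud(f);im=f["pixels"].astype(int);X,Y,H=[np.nan_to_num(W[...,i]) for i in range(3)]
# white tray
m=(im.min(-1)>150)&(im.max(-1)-im.min(-1)<30)&(abs(X-.46)<.08)&(abs(Y+.21)<.1)&(H<.03)
v,u=np.where(m);P=np.array([plane(f,a,b,.009)[:2]*1000 for a,b in zip(u,v)],np.float32)
print(m.sum(),cv2.minAreaRect(P) if len(P) else 0)
save(f,"w10.png",s=1.5)
E
```

```text
slide [ 0.687 -0.732  0.918] ang [ 0.001 -0.002 -0.087] now [ 0.5397 -0.1474  0.1517] a 172.2
[-3.62810951e-01 -4.90910891e-02  1.88817700e+00  4.23376932e-04
  1.30509718e+00 -1.79756037e+00]
9763 ((447.88983154296875, -204.70120239257812), (191.39108276367188, 116.92283630371094), 85.97649383544922)
```

View pics/w10.png

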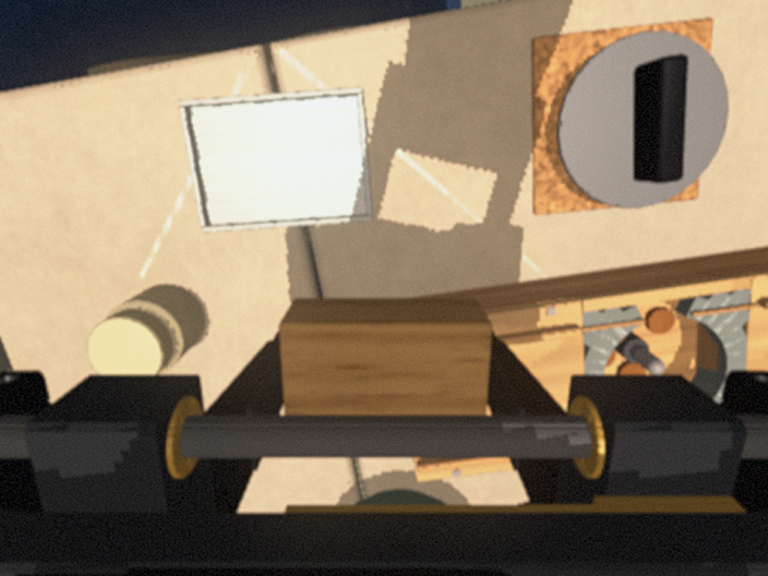

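```bash
python3 - <<'E'
from h import *
f=grab("wrist")
P=np.array([plane(f,u/1.5,v/1.5,.014)[:2]*1000 for u,v in [(180,102),(362,90),(371,216),(203,230)]],np.float32)
print(P,P.mean(0),cv2.minAreaRect(P))
W=cloud(f);H=np.nan_to_num(W[...,2])
m=(abs(H-.036)<.004)&(abs(W[...,0]-.466)<.08)&(abs(W[...,1]-.03)<.08)
v,u=np.where(m);Q=np.array([plane(f,a,b,.036)[:2]*1000 for a,b in zip(u,v)],np.float32)
print("cap",m.sum(),cv2.minEnclosingCircle(Q),np.median(Q,0))
to(.4615,-.2105,.06,177.43)
E
```

```text
[[ 413.81778 -270.60593]
 [ 422.4858  -147.57283]
 [ 506.94153 -153.34947]
 [ 500.98383 -276.06866]] [ 461.05725 -211.89923] ((461.2579650878906, -211.79086303710938), (123.33435821533203, 87.3370590209961), 86.41393280029297)
cap 7663 ((468.22625732421875, 27.656755447387695), 54.31978988647461) [465.0792    16.668043]
slide [ 0.684 -0.734  0.919] ang [ 0.001 -0.002 -0.092] now [ 0.5398 -0.1476  0.1518] a 171.88
```

Call:
{"op": "drive_tool", "data": {"commands": [{"angular": [0,0,-0.082],"slide": [0.35,-0.37,0],"grip": 0.7},{"angular": [0,0,-0.082],"slide": [0.684,-0.739,0.1],"grip": 0.7},{"angular": [0,0,-0.082],"slide": [0.684,-0.739,0.5],"grip": 0.7},{"angular": [0,0,-0.082],"slide": [0.684,-0.739,0.9],"grip": 0.7},{"angular": [0,0,-0.082],"slide": [0.684,-0.739,1.0],"grip": 0.7}]}}

```text
time_s: 31.18
eef_pos: [0.4597, -0.2102, 0.0495]
orientation: [0.029, 1.0, 0.002, -0.003]
force: [0.7, 0.5, -1.5]
grip_width: 0.788
grasp_force: 35.0
```

```bash
python3 - <<'E'
from h import *
to(.4615,-.211,-.0115,176.8);print(st()["force"],st()["grip_width"])
E
```

```text
slide [-0.022 -0.009  0.61 ] ang [ 0.003 -0.006 -0.002] now [ 0.4597 -0.2102  0.0495] a 176.65
[ 0.73513176  0.52091164 -1.53264333] 0.7878377788467724
```

Call:
{"op": "drive_tool", "data": {"commands": [{"angular": [0,0,0],"slide": [-0.02,-0.009,0.2],"grip": 0.7},{"angular": [0,0,0],"slide": [-0.02,-0.009,0.4],"grip": 0.7},{"angular": [0,0,0],"slide": [-0.02,-0.009,0.55],"grip": 0.7},{"angular": [0,0,0],"slide": [-0.02,-0.009,0.59],"grip": 0.7},{"angular": [0,0,0],"slide": [-0.02,-0.009,0.59],"grip": 0.7}]}}

```text
time_s: 31.8
eef_pos: [0.4646, -0.2131, -0.0056]
orientation: [0.028, 1.0, -0.0, 0.0]
force: [0.7, 0.3, -2.6]
grip_width: 0.787
grasp_force: 35.0
```

Call:
{"op": "drive_tool", "data": {"commands": [{"angular": [0,0,0],"slide": [0,0,0.012],"grip": 0.7},{"angular": [0,0,0],"slide": [0,0,0.012],"grip": 0.7}]}}

```text
time_s: 32.05
eef_pos: [0.4647, -0.2133, -0.0065]
orientation: [0.028, 1.0, -0.0, 0.0]
force: [-0.1, -0.1, -1.7]
grip_width: 0.786
grasp_force: 35.0
```

Call:
{"op": "drive_tool", "data": {"commands": [{"angular": [0,0,0],"slide": [0.03,0.02,0.03],"grip": 0.7},{"angular": [0,0,0],"slide": [0.03,0.02,0.045],"grip": 0.7},{"angular": [0,0,0],"slide": [0.03,0.02,0.055],"grip": 0.7},{"angular": [0,0,0],"slide": [0.03,0.02,0.063],"grip": 0.7},{"angular": [0,0,0],"slide": [0.03,0.02,0.063],"grip": 0.7}]}}

```text
time_s: 32.67
eef_pos: [0.4616, -0.211, -0.0129]
orientation: [0.028, 1.0, -0.0, 0.0]
force: [-1.8, 0.3, 3.6]
grip_width: 0.787
grasp_force: 35.0
```

Contact with the tray floor. Release and rise.

Call:
{"op": "drive_tool", "data": {"commands": [{"angular": [0,0,0],"slide": [0,0,-0.003],"grip": 0.85},{"angular": [0,0,0],"slide": [0,0,-0.003],"grip": 0.95},{"angular": [0,0,0],"slide": [0,0,-0.003],"grip": 1},{"angular": [0,0,0],"slide": [0,0,-0.3],"grip": 1},{"angular": [0,0,0],"slide": [0,0,-0.8],"grip": 1}]}}

```text
time_s: 33.3
eef_pos: [0.4596, -0.2098, 0.0651]
orientation: [0.028, 1.0, 0.001, -0.002]
force: [0.7, -1.1, -0.7]
grip_width: 0.998
grasp_force: 0.0
```

Call:
{"op": "drive_tool", "data": {"commands": [{"angular": [0,0,0],"slide": [0,0.3,-0.4],"grip": 1},{"angular": [0,0,0],"slide": [0,0.7,-0.8],"grip": 1},{"angular": [0,0,-0.05],"slide": [0,1,-1],"grip": 0.8},{"angular": [0,0,-0.05],"slide": [0,1,-1],"grip": 0.6}]}}

```text
time_s: 33.8
eef_pos: [0.4684, -0.1102, 0.1688]
orientation: [0.001, 1.0, -0.001, 0.002]
force: [1.6, -1.0, -0.0]
grip_width: 0.846
grasp_force: 0.0
```

```bash
cat > cap.py <<'E'
from h import *
f=grab("wrist");W=cloud(f);H=np.nan_to_num(W[...,2]);X=np.nan_to_num(W[...,0]);Y=np.nan_to_num(W[...,1])
r=(abs(X-.466)<.1)&(abs(Y-.03)<.1)
m=(abs(H-.036)<.005)&r
v,u=np.where(m);Q=np.array([plane(f,a,b,.036)[:2]*1000 for a,b in zip(u,v)],np.float32)
print("cap",m.sum(),cv2.minEnclosingCircle(Q) if len(Q) else 0)
m=(H>.055)&(H<.075)&r&(f["pixels"].max(-1)<70)
v,u=np.where(m);Q=np.array([plane(f,a,b,.068)[:2]*1000 for a,b in zip(u,v)],np.float32)
print("bar",m.sum(),cv2.minAreaRect(Q) if len(Q) else 0)
im=f["pixels"].astype(int)
m=(H>.02)&(H<.04)&(abs(X-.461)<.06)&(abs(Y+.21)<.08)&(im[...,0]-im[...,2]>30)
v,u=np.where(m);Q=np.array([plane(f,a,b,.034)[:2]*1000 for a,b in zip(u,v)],np.float32)
print("block",m.sum(),cv2.minAreaRect(Q) if len(Q) else 0,np.median(H[m]) if len(Q) else 0)
E
python3 cap.py; python3 - <<'E'
from h import *
to(.467,.0289,.12,179.8);print(st()["joint_pos"])
E
```

```text
cap 5664 ((467.65185546875, 27.95619773864746), 54.23107147216797)
bar 1303 ((466.39752197265625, 24.52625274658203), (20.19371223449707, 68.73870849609375), 89.8168716430664)
block 2952 ((461.8620910644531, -210.265380859375), (77.00653839111328, 47.150177001953125), 86.89250183105469) 0.03506739317958746
slide [0.009 1.398 0.469] ang [-0.001  0.001  0.   ] now [ 0.4674 -0.1109  0.167 ] a 179.83
[-3.44405886e-01 -2.51243830e-01  2.04071985e+00 -4.69832064e-04
  1.35034955e+00 -1.91206780e+00]
```

Call:
{"op": "drive_tool", "data": {"commands": [{"angular": [0,0,0],"slide": [0,0.4,0],"grip": 0.55},{"angular": [0,0,0],"slide": [0,0.8,0],"grip": 0.55},{"angular": [0,0,0],"slide": [0,0.95,0.1],"grip": 0.55},{"angular": [0,0,0],"slide": [0,0.95,0.3],"grip": 0.55}]}}

```text
time_s: 34.35
eef_pos: [0.4674, -0.0162, 0.1353]
orientation: [0.002, 1.0, -0.0, -0.0]
force: [-0.7, 0.2, -0.4]
grip_width: 0.551
grasp_force: 0.0
```

Call:
{"op": "drive_tool", "data": {"commands": [{"angular": [0,0,0],"slide": [0,0.2,0],"grip": 0.55},{"angular": [0,0,0],"slide": [0,0.445,0.1],"grip": 0.55},{"angular": [0,0,0],"slide": [0,0.445,0.4],"grip": 0.55},{"angular": [0,0,0],"slide": [0,0.445,0.5],"grip": 0.55}]}}

```text
time_s: 34.85
eef_pos: [0.4654, 0.0278, 0.083]
orientation: [0.003, 1.0, -0.0, -0.003]
force: [-0.5, -0.2, -0.9]
grip_width: 0.553
grasp_force: 0.0
```

```bash
python3 - <<'E'
from h import *
to(.467,.0287,.013,179.8);print(st()["force"],st()["grip_width"])
E
```

```text
slide [-0.02   0.009  0.7  ] ang [-0.    -0.006 -0.001] now [0.4654 0.0278 0.083 ] a 179.71
[-0.47674723 -0.24613651 -0.93798249] 0.5529251222410299
```

Call:
{"op": "drive_tool", "data": {"commands": [{"angular": [0,0,0],"slide": [0,0.009,0.2],"grip": 0.55},{"angular": [0,0,0],"slide": [0,0.009,0.4],"grip": 0.55},{"angular": [0,0,0],"slide": [0,0.009,0.6],"grip": 0.55},{"angular": [0,0,0],"slide": [0,0.009,0.66],"grip": 0.55},{"angular": [0,0,0],"slide": [0,0.009,0.66],"grip": 0.55}]}}

```text
time_s: 35.48
eef_pos: [0.4674, 0.0289, 0.0203]
orientation: [0.002, 1.0, -0.0, -0.0]
force: [-0.4, 0.1, -0.4]
grip_width: 0.551
grasp_force: 0.0
```

```bash
python3 - <<'E'
from h import *
to(.467,.0287,.013,179.8);print(st()["force"],st()["grip_width"])
E
```

```text
slide [ 0.004 -0.002  0.073] ang [-0.    -0.001 -0.001] now [0.4674 0.0289 0.0203] a 179.72
[-0.37907114  0.07551741 -0.41089707] 0.5505947313233377
```

Call:
{"op": "drive_tool", "data": {"commands": [{"angular": [0,0,0],"slide": [0.004,0,0.04],"grip": 0.55},{"angular": [0,0,0],"slide": [0.004,0,0.07],"grip": 0.55},{"angular": [0,0,0],"slide": [0.004,0,0.07],"grip": 0.4},{"angular": [0,0,0],"slide": [0.004,0,0.07],"grip": 0.25},{"angular": [0,0,0],"slide": [0.004,0,0.07],"grip": 0.1}], "grip_force": 45}}

```text
time_s: 36.1
eef_pos: [0.4673, 0.0294, 0.0137]
orientation: [0.002, 1.0, -0.0, 0.0]
force: [0.2, -0.2, 0.5]
grip_width: 0.29
grasp_force: 0.0
```

Call:
{"op": "drive_tool", "data": {"commands": [{"angular": [0,0,0],"slide": [0,0,0],"grip": 0.1},{"angular": [0,0,0],"slide": [0,0,0],"grip": 0.1},{"angular": [0,0,0],"slide": [0,0,0],"grip": 0.1},{"angular": [0,0,0],"slide": [0,0,0],"grip": 0.1}]}}

```text
time_s: 36.6
eef_pos: [0.4673, 0.0294, 0.0137]
orientation: [0.002, 1.0, 0.0, 0.0]
force: [-0.2, -0.3, 1.0]
grip_width: 0.168
grasp_force: 45.0
```

Call:
{"op": "drive_tool", "data": {"commands": [{"angular": [0,0,0],"slide": [0,0,-0.3],"grip": 0.1},{"angular": [0,0,0],"slide": [0,0,-0.7],"grip": 0.1},{"angular": [0,0,0],"slide": [0,0,-1],"grip": 0.1},{"angular": [0,0,0],"slide": [-0.3,0,-1],"grip": 0.1},{"angular": [0,0,0],"slide": [-0.7,0,-1],"grip": 0.1}]}}

```text
time_s: 37.22
eef_pos: [0.5378, 0.0292, 0.114]
orientation: [0.002, 1.0, -0.0, 0.0]
force: [0.7, -0.3, -0.7]
grip_width: 0.165
grasp_force: 45.0
```

Call:
{"op": "drive_tool", "data": {"commands": [{"angular": [0,0,0],"slide": [-0.3,0,0],"grip": 0.1},{"angular": [0,0,-0.013],"slide": [-0.7,0.03,0],"grip": 0.1},{"angular": [0,0,-0.013],"slide": [-0.96,0.045,0],"grip": 0.1},{"angular": [0,0,-0.013],"slide": [-0.96,0.045,0],"grip": 0.1},{"angular": [0,0,-0.013],"slide": [-0.96,0.045,0],"grip": 0.1}]}}

```text
time_s: 37.85
eef_pos: [0.6321, 0.0333, 0.1127]
orientation: [-0.005, 1.0, 0.0, -0.001]
force: [-0.5, 0.2, -1.7]
grip_width: 0.166
grasp_force: 45.0
```

```bash
python3 - <<'E'
from h import *
to(.6345,.0343,.072,180.6);s=st();print(s["force"],s["grip_width"],s["joint_pos"])
f=grab("side");save(f,"side2.png",(130,120,350,285),3.6)
E
```

```text
slide [-0.025  0.01   0.407] ang [ 0.    -0.002 -0.001] now [0.6321 0.0333 0.1127] a -179.45
[-0.50701469  0.23425684 -1.69829653] 0.16600021315520647 [-3.22274998e-02  1.43789752e-01  1.75605751e+00  1.42082333e-05
  1.24371047e+00 -1.61259470e+00]
```

View pics/side2.png

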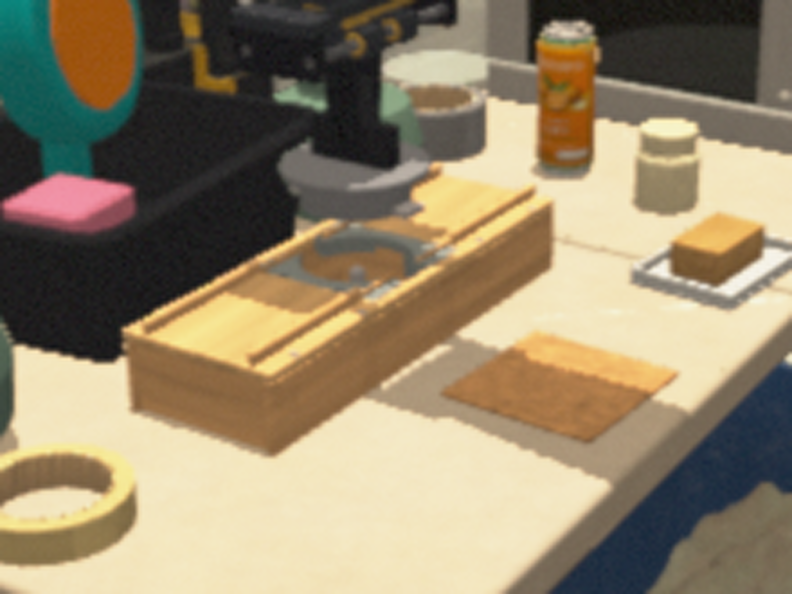

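Call:
{"op": "drive_tool", "data": {"commands": [{"angular": [0,0,0],"slide": [-0.01,0.008,0.1],"grip": 0.1},{"angular": [0,0,0],"slide": [-0.01,0.008,0.25],"grip": 0.1},{"angular": [0,0,0],"slide": [-0.01,0.008,0.36],"grip": 0.1},{"angular": [0,0,0],"slide": [-0.01,0.008,0.38],"grip": 0.1},{"angular": [0,0,0],"slide": [-0.01,0.008,0.38],"grip": 0.1}]}}

```text
time_s: 38.52
eef_pos: [0.6341, 0.034, 0.0753]
orientation: [-0.005, 1.0, 0.0, -0.0]
force: [-0.5, -0.0, -1.0]
grip_width: 0.165
grasp_force: 45.0
```

```bash
python3 - <<'E'
from h import *
to(.6345,.0343,.06,180.6);s=st();print(s["force"],s["torque"])
E
```

```text
slide [-0.004  0.003  0.153] ang [ 0.    -0.    -0.001] now [0.6341 0.034  0.0753] a -179.46
[-0.50370413 -0.0066079  -0.96169201] [ 0.09220833 -0.16113229  0.03734313]
```

Call:
{"op": "drive_tool", "data": {"commands": [{"angular": [0,0,0],"slide": [0,0,0.04],"grip": 0.1},{"angular": [0,0,0],"slide": [0,0,0.07],"grip": 0.1},{"angular": [0,0,0],"slide": [0,0,0.1],"grip": 0.1},{"angular": [0,0,0],"slide": [0,0,0.12],"grip": 0.1},{"angular": [0,0,0],"slide": [0,0,0.12],"grip": 0.1}]}}

```text
time_s: 39.15
eef_pos: [0.6341, 0.034, 0.0633]
orientation: [-0.005, 1.0, 0.0, -0.0]
force: [-0.0, 0.3, -2.9]
grip_width: 0.168
grasp_force: 45.0
```

Call:
{"op": "drive_tool", "data": {"commands": [{"angular": [0,0,0],"slide": [0,0,0.03],"grip": 0.1},{"angular": [0,0,0],"slide": [0,0,0.05],"grip": 0.1},{"angular": [0,0,0],"slide": [0,0,0.05],"grip": 0.1}]}}

```text
time_s: 39.52
eef_pos: [0.6346, 0.034, 0.0592]
orientation: [-0.005, 1.0, -0.0, 0.0]
force: [-1.8, -0.3, 2.9]
grip_width: 0.167
grasp_force: 45.0
```

Call:
{"op": "drive_tool", "data": {"commands": [{"angular": [0,0,0],"slide": [0,0,0.04],"grip": 0.1},{"angular": [0,0,0],"slide": [0,0,0.08],"grip": 0.1},{"angular": [0,0,0],"slide": [0,0,0.11],"grip": 0.1},{"angular": [0,0,0],"slide": [0,0,0.118],"grip": 0.1},{"angular": [0,0,0],"slide": [0,0,0.118],"grip": 0.1}]}}

```text
time_s: 40.15
eef_pos: [0.6351, 0.034, 0.0481]
orientation: [-0.005, 1.0, -0.0, 0.001]
force: [-1.7, -0.6, 8.6]
grip_width: 0.162
grasp_force: 45.0
```

Call:
{"op": "drive_tool", "data": {"commands": [{"angular": [0,0,0],"slide": [0,0,0.006],"grip": 0.1},{"angular": [0,0,0.1],"slide": [0,0,0.006],"grip": 0.1},{"angular": [0,0,0.2],"slide": [0,0,0.006],"grip": 0.1},{"angular": [0,0,0.2],"slide": [0,0,0.006],"grip": 0.1}]}}

```text
time_s: 40.65
eef_pos: [0.6354, 0.034, 0.0478]
orientation: [0.1, 0.995, 0.0, 0.001]
force: [-1.7, 0.2, 8.5]
grip_width: 0.166
grasp_force: 45.0
```

```bash
python3 - <<'E'
from h import *
to(.6345,.0343,.06,90);s=st();print(s["force"],s["torque"])
E
```

```text
slide [ 0.009  0.001 -0.122] ang [0.002 0.002 1.308] now [0.6354 0.034  0.0478] a 168.51
[-1.68247055  0.18129628  8.47816197] [ 0.08575366  0.2169277  -0.06861847]
```

Turning freely; continue.

Call:
{"op": "drive_tool", "data": {"commands": [{"angular": [0,0,0.14],"slide": [0,0,0],"grip": 0.1},{"angular": [0,0,0.28],"slide": [0,0,0],"grip": 0.1},{"angular": [0,0,0.42],"slide": [0,0,0],"grip": 0.1},{"angular": [0,0,0.56],"slide": [0,0,0],"grip": 0.1},{"angular": [0,0,0.65],"slide": [0,0,0],"grip": 0.1}]}}

```text
time_s: 41.28
eef_pos: [0.6357, 0.0339, 0.0479]
orientation: [0.428, 0.904, 0.001, 0.002]
force: [-1.3, 0.2, 9.0]
grip_width: 0.164
grasp_force: 45.0
```

Call:
{"op": "drive_tool", "data": {"commands": [{"angular": [0,0,0.14],"slide": [0,0,0],"grip": 0.1},{"angular": [0,0,0.28],"slide": [0,0,0],"grip": 0.1},{"angular": [0,0,0.42],"slide": [0,0,0],"grip": 0.1},{"angular": [0,0,0.56],"slide": [0,0,0],"grip": 0.1},{"angular": [0,0,0.63],"slide": [0,0,0],"grip": 0.1}]}}

```text
time_s: 41.9
eef_pos: [0.636, 0.034, 0.0481]
orientation: [0.697, 0.717, 0.001, 0.001]
force: [-0.2, -0.0, 8.0]
grip_width: 0.163
grasp_force: 45.0
```

```bash
python3 - <<'E'
from h import *
to(.6345,.0343,.06,88);s=st();print(s["force"],s["torque"])
E
```

```text
slide [ 0.004 -0.014 -0.119] ang [0.004 0.    0.06 ] now [0.636  0.034  0.0481] a 91.59
[-2.37494623e-01 -1.61577583e-03  8.03975912e+00] [0.02667321 0.09372573 0.0282121 ]
```

Call:
{"op": "drive_tool", "data": {"commands": [{"angular": [0,0,0.03],"slide": [0,0,0],"grip": 0.1},{"angular": [0,0,0.06],"slide": [0,0,0],"grip": 0.1},{"angular": [0,0,0.075],"slide": [0,0,0],"grip": 0.1},{"angular": [0,0,0.075],"slide": [0,0,0],"grip": 0.1}]}}

```text
time_s: 42.4
eef_pos: [0.6344, 0.0345, 0.0479]
orientation: [0.724, 0.69, 0.0, -0.0]
force: [-5.0, 0.7, 11.2]
grip_width: 0.165
grasp_force: 45.0
```

```bash
python3 - <<'E'
from h import *
to(.6345,.0343,.06,86);s=st();print(s["force"],s["torque"])
E
```

```text
slide [-0.002  0.001 -0.121] ang [ 0.    -0.001  0.022] now [0.6344 0.0345 0.0479] a 87.29
[-5.03073714  0.71581063 11.20085819] [0.31715821 0.94042121 0.24811128]
```

Call:
{"op": "drive_tool", "data": {"commands": [{"angular": [0,0,-0.012],"slide": [0,0,0],"grip": 0.1},{"angular": [0,0,-0.012],"slide": [0,0,-0.04],"grip": 0.1},{"angular": [0,0,-0.012],"slide": [0,0,-0.075],"grip": 0.1},{"angular": [0,0,-0.012],"slide": [0,0,-0.075],"grip": 0.1}]}}

```text
time_s: 42.9
eef_pos: [0.6344, 0.0344, 0.0542]
orientation: [0.72, 0.694, 0.0, -0.0]
force: [-1.7, 1.7, 6.5]
grip_width: 0.164
grasp_force: 45.0
```

Call:
{"op": "drive_tool", "data": {"commands": [{"angular": [0,0,0],"slide": [0,0,-0.01],"grip": 0.3},{"angular": [0,0,0],"slide": [0,0,-0.01],"grip": 0.45},{"angular": [0,0,0],"slide": [0,0,-0.01],"grip": 0.55},{"angular": [0,0,0],"slide": [0,0,-0.3],"grip": 0.55},{"angular": [0,0,0],"slide": [0,0,-0.8],"grip": 0.55}]}}

```text
time_s: 43.52
eef_pos: [0.6321, 0.0339, 0.1312]
orientation: [0.72, 0.694, -0.002, -0.002]
force: [0.7, 0.4, -0.7]
grip_width: 0.544
grasp_force: 0.0
```

Call:
{"op": "drive_tool", "data": {"commands": [{"angular": [0,0,0],"slide": [-0.4,0,-0.3],"grip": 0.55},{"angular": [0,0,0],"slide": [-0.8,0,-0.5],"grip": 0.55},{"angular": [0,0,0],"slide": [-1,0,-0.5],"grip": 0.55},{"angular": [0,0,0],"slide": [-1,0,-0.5],"grip": 0.55}]}}

```text
time_s: 44.02
eef_pos: [0.6299, -0.0666, 0.1821]
orientation: [0.72, 0.694, -0.0, -0.001]
force: [0.0, 0.6, -0.7]
grip_width: 0.55
grasp_force: 0.0
```

```bash
python3 - <<'E'
from h import *
f=grab("wrist");W=cloud(f);H=np.nan_to_num(W[...,2]);X=np.nan_to_num(W[...,0]);Y=np.nan_to_num(W[...,1])
r=(abs(X-.634)<.056)&(abs(Y-.034)<.056)
dark=f["pixels"].max(-1)<60
m=r&(H>.095)&(H<.12)&dark
print("bar",m.sum(),np.median(H[m]),cv2.minAreaRect((W[m][:,:2]*1000).astype(np.float32)))
m=r&~dark&(H>.065)&(H<.09)
A=np.c_[W[m][:,:2]-[.634,.034],np.ones(m.sum())];p=np.linalg.lstsq(A,H[m],rcond=None)[0];print("flange z, tilt",np.median(H[m]),p)
im=f["pixels"].astype(int)
f=grab("top");W=cloud(f)
for n,u,v in [("block",505,363),("jar",571,305),("can",597,232)]: print(n,np.nanmedian(W[int(v/1.5)-1:int(v/1.5)+2,int(u/1.5)-1:int(u/1.5)+2].reshape(-1,3),0).round(3))
E
```

```text
bar 94 0.10943840153412113 ((634.3348388671875, 6.053507328033447), (12.83422565460205, 13.715388298034668), 82.6417007446289)
flange z, tilt 0.07774172791222828 [ 0.000353   -0.00249316  0.0775901 ]
block [ 0.459 -0.205  0.035]
jar [ 0.56  -0.318  0.071]
can [ 0.676 -0.351  0.131]
```

```bash
python3 -c "
from plant import robot; print(robot.close_job())"
```

```text
the job is handed in; nothing more can be done
None
```

The job is handed in: all 5 counters that were present are in the store box, the block lies flat in the tray, and the cap is locked back in the port, with the flange level at its starting height. I didn't touch the jar, can or tape roll. I have no verdict back from the judging.

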